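# Pack the tea tins into the carrier, hasp it and weigh it on the spring scale

## Task

Stand all the tea tins in the wooden carrier on the tray, one in each place, shut the lid and swing its hasp fully home over the catch. Then weigh the packed carrier: hang it by its bar on the spring scale's hook, let go and leave it alone until it hangs quite still for a good two seconds, then take it down and set it back flat inside the tray, still hasped, with the scale's hook left empty. Do not knock the other things about or tip the carrier over.

Things in the scene. Friction and masses are not known exactly. Their poses are not given: they have to be found in the camera images.
- caddy: Tin carrier: open-sided wooden box with hinged lid, 92 wide (x), 258 long (y), 100 mm high to the lid's underside; 0.4 kg empty. Origin: centre of its underside; y points to the lid's hinge end, z up. Floor 6 mm, end panels 8 mm thick. Its long sides are only low rails, 40 mm high, open above: fingers can hold a tin's upper part over the rails. Loose on the tray; an empty one slides at about 2 N.
- slot_0 (a point): Middle of the floor of the tin place at the hasp end, 82 mm from the carrier's middle (its -y). Two dividers 4 mm thick, 34 mm high, part the carrier into three places of 80 (x) by 78 mm (y), one tin each; any tin may go in any place. Axes as the carrier's. A tin standing there has its centre 44.5 mm above this point.
- slot_1 (a point): Middle of the floor of the middle tin place; axes as the carrier's.
- slot_2 (a point): Middle of the floor of the tin place at the hinge end, 82 mm from the middle (+y); axes as the carrier's.
- lid (a joint): Lid angle, rad: 0 shut; 1.71 to 1.8 at the start, standing open (stop at 1.8). A flat board 92 x 258 x 8 mm, 0.12 kg. Its stiff, soft-closing hinge keeps it where it is left above about 1.2 rad; pushed over to below about 0.9 it sinks shut by itself in 2 to 4 s. Pushing it over takes about 1 N near its free edge. Nothing but the hasp holds it shut.
- lid_hinge (a point): Point on the lid's hinge line, at the middle of the carrier's +y end, 100 mm above its underside. The line runs along the carrier's x; the shut lid reaches 258 mm from it towards -y.
- lid_edge (a point): Middle of the lid's free edge on its outer face (on top when shut, 108 mm above the carrier's underside; turned to the carrier's +y when the lid stands open). Push the outer face towards -y to swing the lid over, within 60 mm of this edge (the carrying bar's feet begin 68 mm from it) and beside the hasp.
- bar_mid (a point): Middle of the carrying bar on the lid: round brass bar 12 mm thick, 112 mm long, along the carrier's y, axis 60 mm above the lid's outer face (168 mm above the carrier's underside when shut), free between two feet at its ends. Packed, the carrier weighs 0.6 to 0.9 kg. The bar is on the lid: lifting it with the hasp off only opens the lid; with the hasp on the lid first gives a few mm.
- hasp (a joint): Hasp angle from the lid, rad: 0 home, flat along the carrier's end panel with the lid shut; 0.9 to 1.5 at the start; pi/2 straight out in line with the lid. A stiff small hinge: it stays where it is left and swings with about 0.5 N at the tab. Home below 0.15. In the last 0.3 rad its slot passes over the catch, only with the lid shut.
- hasp_hinge (a point): Middle of the hasp's hinge line, 4 mm beyond the lid's free edge (lid shut: 133 mm from the carrier's middle towards -y, 104 mm above its underside). The line runs along the carrier's x. The hasp is a brass strap 28 mm wide, 48 mm long, hanging from it when home.
- hasp_tab (a point): Outer end of the hasp's finger tab, a lip 24 mm wide (x), 45 mm along the hasp from its hinge, standing 19 mm out of its outer face. Home: 152 mm from the carrier's middle (-y), 58 mm above its underside. A finger reaching down beyond the end panel presses it down past the hinge's height, then pushes it towards the panel.
- catch (a point): Outer end of the brass staple on the carrier's -y end panel that the hasp's slot passes over: 11 mm wide, 7 mm high, 73 mm above the carrier's underside, reaching 13 mm out of the panel. With the hasp home its tab stands 9 mm farther out than the staple.
- tray: Walnut serving tray, fixed on the counter: 208 (x) by 371 mm (y), floor 10 mm above its origin, rims 26 mm high and 8 mm thick, loops on its ends 49 mm high. Origin: centre of its underside. The carrier starts on it, parallel to it within 0.04 rad, near its front rim. Behind the counter stand shelves: boards from x = 0.61 at z = 0.32 and higher, and a full-height upright between tray and scale, front at x = 0.565, y from -0.065 to 0.01.
- scale: Column spring scale, fixed: white column 70 mm wide, 313 mm high, on a dark foot plate (150 x 90 x 14 mm); its hook stands out from the front. Origin: on the counter straight below the hook's seat; x points from the seat to the column (face 105 mm behind the seat), y along the row of the two prongs, z up.
- hook (a joint): How far the hook has dipped, m: 0 unloaded, about 0.029 with two tins in the carrier, 0.036 with three (5 mm per newton past the first 0.8 N; stop at 0.065). Lightly damped: when loaded it bobs for 2 to 4 s.
- hook_seat (a point): Where a hung bar's axis rests, midway between the two prongs; 265 mm above the counter unloaded, dips with the hook; axes as the scale's. The prongs, 8 mm thick, 30 mm to either side (scale's y), reach from a crossbar 78 mm behind towards the robot, form a V under the bar and end in upturned tips 20 mm in front, 14 mm higher than the seat.
- hook_tips (a point): Midway between the tops of the prongs' upturned tips, 24 mm in front of the seat (scale's -x) and 14 mm above it. Carry the bar in over the tips 25 to 40 mm above the seat (the lid then passes under the prongs), parallel to the scale's y, and lower it into the V, holding it between the prongs (52 mm apart inside); take it out the same way.
- tin_a_mid (a point): Centre (half-way up) of a round tea tin, upright on the counter: body 66 mm in diameter, its push-on cap, the topmost 19 mm, 69 mm; 89 mm high, about 0.14 kg. Absent from some starts (two or three tins are there).
- tin_b_mid (a point): Centre (half-way up) of a round tea tin, upright on the counter: body 66 mm in diameter, its push-on cap, the topmost 19 mm, 69 mm; 89 mm high, about 0.14 kg. Absent from some starts (two or three tins are there).
- tin_c_mid (a point): Centre (half-way up) of a round tea tin, upright on the counter: body 66 mm in diameter, its push-on cap, the topmost 19 mm, 69 mm; 89 mm high, about 0.14 kg. Absent from some starts (two or three tins are there).
- pepper: A wooden pepper mill, 58 mm in diameter, 170 mm high, origin under its middle; bystander, loose.
- cup: A small espresso cup on a coaster at the right; bystander, loose.
- creamer: A glass creamer, 80 x 120 x 113 mm, at the far left; bystander, loose.
- glass_l: A small teal tumbler, 68 mm in diameter, 84 mm high, behind the left end of the tray; bystander, loose.

How it is judged:
On the way, in this order (a step that is already met when the one before it is completed fails the run):
1. all the tins stand in the carrier, its lid is shut and the hasp is home over the catch (x of tin_a_mid in the frame of caddy between -0.02 and 0.02 m and y of tin_a_mid in the frame of caddy between -0.122 and 0.122 m and z of tin_a_mid in the frame of caddy between 0.038 and 0.063 m and angle between each of tin_a_mid, tin_b_mid, tin_c_mid's own z axis and vertical below 0.2 rad and x of tin_b_mid in the frame of caddy between -0.02 and 0.02 m and y of tin_b_mid in the frame of caddy between -0.122 and 0.122 m and z of tin_b_mid in the frame of caddy between 0.038 and 0.063 m and x of tin_c_mid in the frame of caddy between -0.02 and 0.02 m and y of tin_c_mid in the frame of caddy between -0.122 and 0.122 m and z of tin_c_mid in the frame of caddy between 0.038 and 0.063 m and value of joint lid below 0.04 rad and value of joint hasp below 0.15 rad), for 0.3 s.
2. the packed, hasped carrier hangs from the scale's hook alone, let go and quite still, for 1.5 s (distance between bar_mid and hook_seat below 0.015 m and value of joint hook above 0.015 m and velocity of joint hook between -0.008 and 0.008 m/s and linear speed of caddy below 0.03 m/s and angular speed of caddy below 0.25 rad/s and angle between each of caddy, tin_a_mid, tin_b_mid, tin_c_mid's own z axis and vertical below 0.2 rad and value of joint hasp below 0.2 rad and contact force between each of the fingers, the arm and anything else below 0.1 N and x of tin_a_mid in the frame of caddy between -0.02 and 0.02 m and y of tin_a_mid in the frame of caddy between -0.122 and 0.122 m and z of tin_a_mid in the frame of caddy between 0.038 and 0.063 m and x of tin_b_mid in the frame of caddy between -0.02 and 0.02 m and y of tin_b_mid in the frame of caddy between -0.122 and 0.122 m and z of tin_b_mid in the frame of caddy between 0.038 and 0.063 m and x of tin_c_mid in the frame of caddy between -0.02 and 0.02 m and y of tin_c_mid in the frame of caddy between -0.122 and 0.122 m and z of tin_c_mid in the frame of caddy between 0.038 and 0.063 m), for 1.5 s.
At the end, for the whole second after the job is handed in: Every tin present stands upright (within 0.2 rad) in its place in the carrier; lid below 0.04 rad and hasp below 0.15 rad; the carrier stands flat (within 0.06 rad) on the tray's floor inside the rims, at rest; the hook has risen to within 5 mm of its unloaded height (all of step 1 and x of caddy in the frame of tray between -0.075 and 0.075 m and y of caddy in the frame of tray between -0.075 and 0.075 m and z of caddy in the frame of tray between 0.005 and 0.016 m and angle between caddy's own z axis and vertical below 0.06 rad and linear speed of caddy below 0.02 m/s and value of joint hook below 0.005 m and contact force between each of the fingers, the arm and caddy below 0.1 N); the robot touches nothing.
It fails at once if the carrier is tipped more than 0.7 rad (angle between caddy's own z axis and vertical above 0.7 rad).
It fails at once if the pepper mill is knocked more than 50 mm aside (distance of pepper from where it was at the start of the episode above 0.05 m).
It fails at once if the espresso cup is knocked more than 50 mm aside (distance of cup from where it was at the start of the episode above 0.05 m).
It fails at once if the creamer is knocked more than 50 mm aside (distance of creamer from where it was at the start of the episode above 0.05 m).
It fails at once if the tumbler is knocked more than 50 mm aside (distance of glass_l from where it was at the start of the episode above 0.05 m).
Of tin_a, tin_b, tin_c only 2 to 3 are there at a start; the rules pass over those that are not, and their reading is None.
At some moment in a run one of tin_a, tin_b, tin_c may be knocked a few centimetres aside while the robot is not near it.
It also fails if it takes over 210 s, if anything falls off the work surface, if the arm or the gripper's body presses on something with over 40 N, if the wrist force passes 120 N, or if a joint passes its speed limit or range.

## Robot

A 6-joint arm with a two-finger parallel gripper is mounted at the origin on a cart in front of the work surface, level with it; the furniture and walls round the work are solid. World frame = base frame: x ahead of the robot, y to its left, z up, the work surface at z = 0. Lengths are in m, angles in rad, forces in N, time in s.
With the tool pointing down it reaches from about 0.275 to 0.825 m from the base axis. Payload 4.9 kg.
Tool frame: the origin (TCP) lies on the centre line of the jaws, within the pads' length; the fingertips stand 19 mm ahead of it and the grasp point (between the pads) is the TCP (tcp_to_tips is the distance from the TCP to the fingertips, in m); z points along the fingers, y is the line along which they close (so a half turn about z gives the same grasp; the last joint's range is limited). The gripper opens to 85 mm and grips with 20 to 120 N. Pads are 22 mm wide; open, the fingers measure 114 mm over their backs; the gripper's body (76 mm by 85 mm) begins 54 mm behind the grasp point. The pads swing forward as they close: fully open they stand 13 mm farther back than shut.
Start: joints at [-1.289, 0.326, -0.193, 1.052, 0, 1.437], TCP at [0.222, -0.503, 0.25] pointing down, gripper open.
Joint ranges: [-2.65, 2.65], [-0.97, 1.79], [-1.3, 1.35], [-1.93, 2.1], [-1.47, 1.37], [-3.14, 3.14]. Speed limits (rad/s): [2.57, 2.57, 3.14, 3.14, 3.14, 3.14].

## Interface

Orientations are given as a rotation vector (axis times angle).
In Python, from plant import * gives the robot as it stands.
- The arm moves only by the shell command python3 -m handwheel 'ROWS'. ROWS is JSON, a list of rows, each an object with "fingers": the opening, from -1 (shut) to 1 (fully open), so that 0 is half open; "travel": the shift along the tool's x, y, z scaled (see below), a list of three; "spin": the turn about the tool's z scaled (see below). In form: [{"fingers": fingers, "travel": [dx, dy, dz], "spin": spin}, ...]. A call has 1 to 20 rows; each row shifts and turns the commanded pose from where the row before left it, along the tool's axes as they then stand; what a row does not reach is not made up. The controller multiplies each number of a shift by 2 cm and each number of a turn by 360 degrees. A row lasts 1/8 s, in which the tool goes at most 62.5 mm and 10.7 degrees, less where a joint would pass 70% of its speed; a pose out of reach is approached as far as the arm can. A call with a number of a shift or a turn outside -1 to 1 is refused whole. A call with a gripper value outside its range is refused whole. The fingers move at their own pace and stop on an object; the grip force is fixed at half the most. Time passes only in rows, so rows that do not move let the fingers close. It gives the time, the measured TCP pose, the force, the opening and the grip force at its end, in the units of the state.
- sense(): the state, without advancing time (a new reading comes with each control period).
- read_camera(name): name is "side" or "top" or "wrist"; returns a dict with "image" (420x560x3 uint8, red, green, blue), "intrinsics" (3x3 intrinsics, pixels), "R" (3x3) and "t" (3): a world point X has camera coordinates R X + t. Camera axes: x right, y down, z forward; pixel columns grow to the right and rows downward; lengths in m; the calibration is good to about 2 mm. A picture is of the moment at which its call begins. There is no depth.
- job_done(): hands the job in; it is judged then, once.
Trained networks look in a picture, given as the dict that the camera call returned (one of the last four; its "shot" number tells which), for a name from the list of things; names that differ only in an ending like _2 or _b are one class to them, and where a whole thing is asked for, a point or a joint stands for the part that bears it (a point fixed in the world has none). Each returns a list of dicts, best first, with "score" (0 to 1); they miss things now and then, are a little off and sometimes report something else, mostly with a low value. They report only what shows in the picture. A call takes as long as a camera call.
- regions_of(picture, thing): "region" (420x560 bool, what is visible of it) and "centre" ([column, row] in pixels, amid what is visible of it).
The state is a dict: "t": time; "joints": joint angles; "joint_velocities": joint speeds; "joint_efforts": joint torques, N m; "position": TCP position; "tool_rot": TCP orientation; "ft_force": force on the tool from outside, world axes, zero at the start; "torque": the same for the moment, N m; "opening": finger opening in m; "finger_force": force on a finger pad.
Only numpy, scipy, OpenCV 4.12 (cv2) and the standard library are available. Lean on these libraries where they do the work, as an engineer would, in place of code of your own. Each camera call takes 0.05 s, during which the arm holds its last target. There are 200 camera calls.

## Working session

There is one attempt and no reset: what is moved stays moved. The work goes in short steps, Python scripts to look and compute and a shell command to move; the robot and the scene stay as the last step left them, time stands still between calls to the robot, and variables do not carry over. Pictures are saved under pics/ and viewed, at most 14 in all, crops included, and the job is handed in when it is done.

```bash
ls; mkdir -p pics; cat > h.py <<'E'
from plant import *
import numpy as np, cv2
from scipy.spatial.transform import Rotation as Ro
def save(p,n,pts=()):
    im=cv2.cvtColor(p["image"],cv2.COLOR_RGB2BGR).copy()
    for c in pts: cv2.circle(im,(int(c[0]),int(c[1])),3,(0,0,255),-1)
    cv2.imwrite("pics/"+n,im)
def ray(p,uv,z):
    K=np.array(p["intrinsics"]);R=np.array(p["R"]);t=np.array(p["t"])
    d=R.T@np.linalg.solve(K,[uv[0],uv[1],1]);o=-R.T@t
    return o+d*(z-o[2])/d[2]
def proj(p,X):
    c=np.array(p["R"])@np.array(X)+np.array(p["t"]); c=np.array(p["intrinsics"])@c
    return c[:2]/c[2]
E
python3 - <<'E'
from h import *
s=sense(); print({k:np.round(v,3).tolist() for k,v in s.items()}); print(Ro.from_rotvec(s["tool_rot"]).as_matrix().round(3))
for c in("top","side"):
    p=read_camera(c); save(p,c+"0.png")
    print(c,"cam at",(-np.array(p["R"]).T@np.array(p["t"])).round(3), np.array(p["R"]).round(2).tolist())
    for n in("tin_a_mid","caddy","tray","lid","hasp","scale","hook","pepper","cup","creamer","glass_l","bar_mid"):
        for r in regions_of(p,n)[:4]:
            m=np.argwhere(r["region"]); print(n,round(r["score"],2),np.round(r["centre"]),"bbox",m.min(0)[::-1],m.max(0)[::-1],ray(p,r["centre"],.0).round(3))
E
```

```text
pics
{'t': 0.0, 'joints': [-1.289, 0.327, -0.194, 1.052, 0.0, 1.437], 'joint_velocities': [0.001, -0.002, 0.001, 0.0, -0.0, -0.001], 'joint_efforts': [-0.001, -44.34, 26.244, 0.015, 0.0, -0.0], 'position': [0.222, -0.503, 0.25], 'tool_rot': [-3.072, -0.648, 0.0], 'ft_force': [-0.77, -0.425, 0.375], 'torque': [0.014, -0.009, 0.023], 'finger_force': 0.0, 'opening': 0.086}
[[ 0.915  0.404 -0.   ]
 [ 0.404 -0.915  0.002]
 [ 0.    -0.002 -1.   ]]
top cam at [ 0.34  -0.003  1.591] [[0.03, -1.0, -0.0], [-0.99, -0.03, -0.12], [0.12, 0.0, -0.99]]
tin_a_mid 0.77 [313. 221.] bbox [303 213] [321 232] [ 0.479 -0.121  0.   ]
tin_a_mid 0.31 [348. 187.] bbox [334 178] [353 197] [ 0.619 -0.258  0.   ]
tin_a_mid 0.24 [161. 204.] bbox [134 191] [184 226] [0.534 0.481 0.   ]
caddy 0.75 [195. 213.] bbox [134 191] [256 230] [0.5   0.345 0.   ]
tray 0.95 [230. 198.] bbox [176 182] [269 235] [0.565 0.206 0.   ]
tray 0.43 [162. 206.] bbox [133 191] [185 226] [0.525 0.476 0.   ]
lid 0.66 [161. 207.] bbox [134 192] [185 226] [0.518 0.482 0.   ]
hasp 0.62 [195. 214.] bbox [133 191] [256 231] [0.494 0.345 0.   ]
[... 1623 characters left out ...]
ook 0.66 [277. 277.] bbox [272 262] [290 289] [ 0.451 -0.177  0.   ]
hook 0.24 [274. 122.] bbox [261  82] [286 152] [0.492 0.664 0.   ]
pepper 0.54 [318. 270.] bbox [312 260] [327 285] [ 0.609 -0.157  0.   ]
pepper 0.35 [283. 252.] bbox [269 242] [288 263] [ 0.482 -0.066  0.   ]
cup 0.92 [310. 382.] bbox [297 372] [319 397] [ 0.533 -0.575  0.   ]
cup 0.65 [310. 286.] bbox [279 279] [318 299] [ 0.569 -0.225  0.   ]
creamer 0.71 [277. 155.] bbox [261  82] [290 215] [0.493 0.453 0.   ]
glass_l 0.77 [296. 141.] bbox [287 132] [302 153] [0.583 0.533 0.   ]
bar_mid 0.94 [272. 124.] bbox [261  82] [285 152] [0.483 0.651 0.   ]
bar_mid 0.44 [315. 318.] bbox [278 271] [330 338] [ 0.575 -0.353  0.   ]
```

```bash
python3 - <<'E'
import cv2
a=cv2.imread("pics/top0.png")[160:250,110:460]; b=cv2.imread("pics/side0.png")[70:410,230:350]
cv2.imwrite("pics/top0c.png",cv2.resize(a,(794,204),interpolation=2))
b=cv2.rotate(b,cv2.ROTATE_90_CLOCKWISE)
cv2.imwrite("pics/c0.png",cv2.vconcat([cv2.resize(a,(800,206),interpolation=2),cv2.resize(b,(800,282),interpolation=2)]))
E
```

```text
(no output)
```

View pics/c0.png

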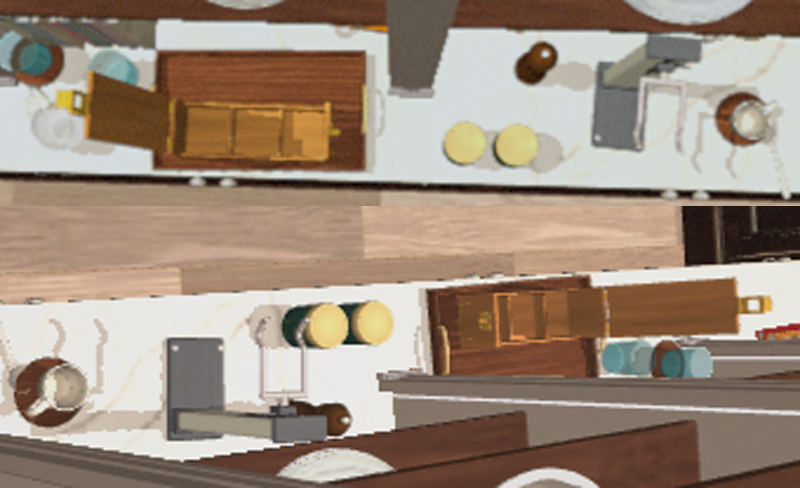

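```bash
cat >> h.py <<'E'
def plan(x=None,y=None,z=None,yaw=None):
    "units (of 2cm / turn) in tool axes from the current pose; yaw = world angle of tool y axis mod pi; travel first, spin after"
    s=sense(); M=Ro.from_rotvec(s["tool_rot"]).as_matrix(); p=np.array(s["position"])
    tgt=np.array([p[i] if v is None else v for i,v in enumerate((x,y,z))])
    d=M.T@(tgt-p)/.02; cy=np.arctan2(M[1,1],M[0,1])
    sp=0 if yaw is None else -((yaw-cy+np.pi/2)%np.pi-np.pi/2)/(2*np.pi)
    print("pos",p.round(4),"yyaw",round(cy,3),"travel",d.round(2).tolist(),"spin",round(sp,4),"j6",round(s["joints"][5],2),"open",round(s["opening"],4),"F",np.round(s["ft_force"],1),"t",round(s["t"],1))
def world(p,n,z):
    for r in regions_of(p,n)[:4]:
        m=np.argwhere(r["region"]); print(n,round(r["score"],2),np.round(r["centre"]),m.min(0)[::-1],m.max(0)[::-1],ray(p,r["centre"],z).round(4))
E
python3 - <<'E'
from h import *
p=read_camera("top"); print(ray(p,(313.4,222.6),.089),ray(p,(336,223.4),.089))
im=cv2.cvtColor(p["image"],cv2.COLOR_RGB2HSV)
m=((im[...,0]>18)&(im[...,0]<33)&(im[...,1]>60)&(im[...,2]>150)).astype(np.uint8); m[:, :290]=0;m[:,360:]=0
n,l,st,c=cv2.connectedComponentsWithStats(m)
for i in range(1,n):
    if st[i,4]>60: print(st[i],c[i],ray(p,c[i],.089))
# caddy top corners / tray: rough
for uv,z in(((110+165*.4375,160+52*.4375),.036),((110+365*.4375,160+52*.4375),.036),((110+365*.4375,160+170*.4375),.036),((110+330*.4375,160+102*.4375),.1),((110+330*.4375,160+160*.4375),.1),((110+172*.4375,160+100*.4375),.1),((110+172*.4375,160+157*.4375),.1)):
    print(ray(p,uv,z).round(3))
p=read_camera("wrist"); print(-np.array(p["R"]).T@np.array(p["t"]),np.array(p["R"]).round(2),p["intrinsics"])
plan(.47,-.15,.3,np.pi/2)
E
```

```text
[ 0.46665938 -0.1178285   0.089     ] [ 0.46594872 -0.20191454  0.089     ]
[304 213  19  19 257] [313.06614786 222.15175097] [ 0.46829804 -0.1165578   0.089     ]
[327 214  19  19 264] [335.71212121 223.18560606] [ 0.46671923 -0.20083594  0.089     ]
[0.613 0.393 0.036]
[0.622 0.051 0.036]
[0.421 0.045 0.036]
[0.527 0.103 0.1  ]
[0.433 0.1   0.1  ]
[0.523 0.36  0.1  ]
[0.43  0.355 0.1  ]
[ 0.29405935 -0.47135627  0.37416883] [[ 0.4  -0.91  0.  ]
 [-0.87 -0.38  0.31]
 [-0.28 -0.13 -0.95]] [[342.52641152   0.         274.71162549]
 [  0.         342.52641152 216.25766095]
 [  0.           0.           1.        ]]
pos [ 0.2222 -0.5032  0.2503] yyaw -1.155 travel [18.47, -11.15, -2.49] spin 0.0662 j6 1.44 open 0.0853 F [ 0.7  0.4 -0.4] t 1.4
```

```bash
R='{"fingers":1,"travel":[0.92,-0.56,-0.25],"spin":0}'; python3 -m handwheel '[{"fingers":1,"travel":[0.92,-0.56,-0.25],"spin":0},{"fingers":1,"travel":[0.92,-0.56,-0.25],"spin":0},{"fingers":1,"travel":[0.92,-0.56,-0.25],"spin":0},{"fingers":1,"travel":[0.92,-0.56,-0.25],"spin":0},{"fingers":1,"travel":[0.92,-0.56,-0.25],"spin":0},{"fingers":1,"travel":[0.92,-0.56,-0.25],"spin":0},{"fingers":1,"travel":[0.92,-0.56,-0.25],"spin":0},{"fingers":1,"travel":[0.92,-0.56,-0.25],"spin":0},{"fingers":1,"travel":[0.92,-0.56,-0.25],"spin":0},{"fingers":1,"travel":[0.92,-0.56,-0.25],"spin":0},{"fingers":1,"travel":[0.92,-0.56,-0.25],"spin":0},{"fingers":1,"travel":[0.92,-0.56,-0.25],"spin":0},{"fingers":1,"travel":[0.92,-0.56,-0.25],"spin":0},{"fingers":1,"travel":[0.92,-0.56,-0.25],"spin":0},{"fingers":1,"travel":[0.92,-0.56,-0.25],"spin":0},{"fingers":1,"travel":[0.92,-0.56,-0.25],"spin":0},{"fingers":1,"travel":[0.92,-0.56,-0.25],"spin":0},{"fingers":1,"travel":[0.92,-0.56,-0.25],"spin":0},{"fingers":1,"travel":[0.92,-0.56,-0.25],"spin":0},{"fingers":1,"travel":[0.92,-0.56,-0.25],"spin":0}]'
python3 -m handwheel '[{"fingers":1,"travel":[0,0,0],"spin":-0.0296},{"fingers":1,"travel":[0,0,0],"spin":-0.0296},{"fingers":1,"travel":[0,0,0],"spin":-0.0296},{"fingers":1,"travel":[0,0,0],"spin":-0.0296},{"fingers":1,"travel":[0,0,0],"spin":-0.0296},{"fingers":1,"travel":[0,0,0],"spin":-0.0296},{"fingers":1,"travel":[0,0,0],"spin":-0.0296},{"fingers":1,"travel":[0,0,0],"spin":-0.0296},{"fingers":1,"travel":[0,0,0],"spin":-0.0296},{"fingers":1,"travel":[0,0,0],"spin":-0.0296},{"fingers":1,"travel":[0,0,0],"spin":-0.0296},{"fingers":1,"travel":[0,0,0],"spin":-0.0296},{"fingers":1,"travel":[0,0,0],"spin":-0.0296},{"fingers":1,"travel":[0,0,0],"spin":-0.0296},{"fingers":1,"travel":[0,0,0],"spin":-0.0296},{"fingers":1,"travel":[0,0,0],"spin":-0.0296},{"fingers":1,"travel":[0,0,0],"spin":-0.0296},{"fingers":1,"travel":[0,0,0],"spin":-0.0296},{"fingers":1,"travel":[0,0,0],"spin":-0.0296},{"fingers":1,"travel":[0,0,0],"spin":-0.0296}]'
python3 - <<'E'
from h import *
p=read_camera("wrist"); save(p,"w1.png")
world(p,"tin_a_mid",.089); world(p,"hook",.265);world(p,"scale",.2)
plan(.468,-.117,.3,np.pi)
E
```

```text
t: 3.9
position: [0.4687, -0.1481, 0.3507]
tool_rot: [3.074, 0.649, 0.0]
ft_force: [-0.0, -0.3, 0.5]
opening: 0.0852
finger_force: 0.0
t: 6.4
position: [0.4683, -0.1487, 0.3505]
tool_rot: [-1.507, 2.757, -0.0]
ft_force: [0.9, -0.6, 0.5]
opening: 0.0855
finger_force: 0.0
tin_a_mid 0.95 [286. 194.] [260 162] [318 228] [ 0.4671 -0.1265  0.089 ]
tin_a_mid 0.39 [89. 40.] [0 0] [185  98] [ 0.5491 -0.3701  0.089 ]
scale 0.9 [90. 42.] [0 0] [185  99] [ 0.5136 -0.3247  0.2   ]
pos [ 0.4683 -0.149   0.3504] yyaw 2.562 travel [-1.33, 0.89, 2.52] spin -0.0922 j6 -1.45 open 0.0852 F [ 0.3  0.2 -0.1] t 6.6
```

View pics/w1.png

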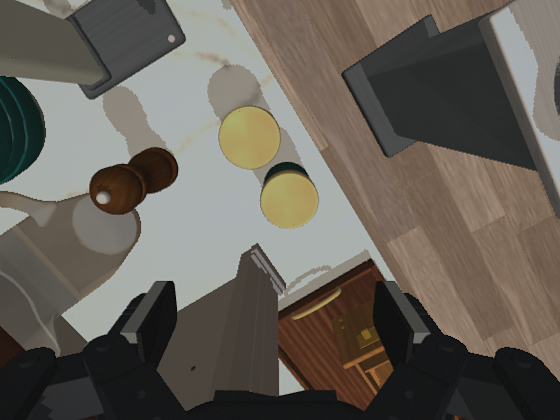

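```bash
cat >> h.py <<'E'
def caps(p,box=None):
    im=cv2.cvtColor(p["image"],cv2.COLOR_RGB2HSV)
    m=((im[...,0]>18)&(im[...,0]<34)&(im[...,1]>60)&(im[...,2]>150)).astype(np.uint8)
    n,l,st,c=cv2.connectedComponentsWithStats(m)
    for i in range(1,n):
        if st[i,4]>200: print("cap",st[i],c[i].round(1),ray(p,c[i],.089).round(4))
E
python3 - <<'E'
from h import *
p=read_camera("wrist"); caps(p)
p=read_camera("top"); caps(p)
E
```

```text
cap [ 219  107   61   62 2941] [248.9 137.8] [ 0.4666 -0.2028  0.089 ]
cap [ 261  174   57   55 2463] [289.4 200.8] [ 0.468  -0.1177  0.089 ]
cap [  0 165  26  27 241] [  8.1 180.4] [0.5951 1.0366 0.089 ]
```

```bash
python3 -m handwheel '[{"fingers":1,"travel":[0,0,0],"spin":-0.023},{"fingers":1,"travel":[0,0,0],"spin":-0.023},{"fingers":1,"travel":[0,0,0],"spin":-0.023},{"fingers":1,"travel":[0,0,0],"spin":-0.023},{"fingers":1,"travel":[-0.8,0,1],"spin":0},{"fingers":1,"travel":[-0.8,0,1],"spin":0},{"fingers":1,"travel":[0,0,1],"spin":0},{"fingers":1,"travel":[0,0,1],"spin":0},{"fingers":1,"travel":[0,0,1],"spin":0},{"fingers":1,"travel":[0,0,1],"spin":0},{"fingers":1,"travel":[0,0,1],"spin":0},{"fingers":1,"travel":[0,0,1],"spin":0},{"fingers":1,"travel":[0,0,0],"spin":0}]'
python3 - <<'E'
from h import *
p=read_camera("wrist"); caps(p)
plan(.468,-.1175,.07,np.pi)
E
```

```text
t: 8.32
position: [0.4672, -0.1171, 0.1891]
tool_rot: [2.22, -2.221, -0.005]
ft_force: [-0.7, -0.6, 0.6]
opening: 0.0855
finger_force: 0.0
cap [ 221   81  106   70 5203] [276.2 115.6] [ 0.4649 -0.1907  0.089 ]
cap [ 224  180   95   90 6763] [271.  224.5] [ 0.4684 -0.1183  0.089 ]
pos [ 0.4679 -0.1174  0.1901] yyaw -3.141 travel [0.01, -0.01, 6.01] spin 0.0 j6 -1.97 open 0.0853 F [ 0.5 -0.9 -0.2] t 8.4
```

```bash
python3 -m handwheel '[{"fingers":1,"travel":[0,0,1],"spin":0},{"fingers":1,"travel":[0,0,1],"spin":0},{"fingers":1,"travel":[0,0,1],"spin":0},{"fingers":1,"travel":[0,0,1],"spin":0},{"fingers":1,"travel":[0,0,1],"spin":0},{"fingers":1,"travel":[0,0,1],"spin":0},{"fingers":-1,"travel":[0,0,0],"spin":0},{"fingers":-1,"travel":[0,0,0],"spin":0},{"fingers":-1,"travel":[0,0,0],"spin":0},{"fingers":-1,"travel":[0,0,0],"spin":0},{"fingers":-1,"travel":[0,0,-1],"spin":0},{"fingers":-1,"travel":[0,0,-1],"spin":0},{"fingers":-1,"travel":[0,0,-1],"spin":0},{"fingers":-1,"travel":[0,0,-1],"spin":0},{"fingers":-1,"travel":[0,0,-1],"spin":0},{"fingers":-1,"travel":[0,0,-1],"spin":0},{"fingers":-1,"travel":[0,0,-1],"spin":0},{"fingers":-1,"travel":[0,0,-1],"spin":0},{"fingers":-1,"travel":[0,0,-1],"spin":0},{"fingers":-1,"travel":[0,0,-1],"spin":0}]'
python3 - <<'E'
from h import *
p=read_camera("wrist"); save(p,"w2.png"); caps(p); plan(.475,.1)
E
```

```text
t: 10.88
position: [0.4681, -0.1175, 0.2711]
tool_rot: [-2.223, 2.22, -0.0]
ft_force: [0.3, -0.4, -1.1]
opening: 0.0671
finger_force: 67.6
cap [236  77  11  46 342] [240.8  98. ] [ 0.4957 -0.2031  0.089 ]
cap [  185   297   181    99 13458] [276.1 347.3] [0.4653 0.0499 0.089 ]
pos [ 0.4693 -0.118   0.2737] yyaw -3.14 travel [-10.9, -0.3, -0.02] spin 0 j6 -1.97 open 0.0678 F [ 0.8 -0.9  0.7] t 10.9
```

View pics/w2.png

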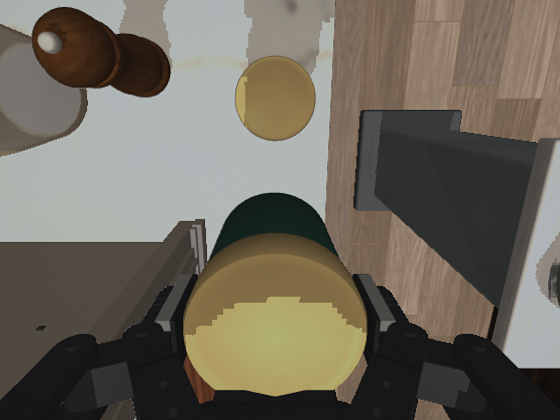

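```bash
python3 -m handwheel '[{"fingers":-1,"travel":[-0.97,0,-0.1],"spin":0},{"fingers":-1,"travel":[-0.97,0,-0.1],"spin":0},{"fingers":-1,"travel":[-0.97,0,-0.1],"spin":0},{"fingers":-1,"travel":[-0.97,0,-0.1],"spin":0},{"fingers":-1,"travel":[-0.97,0,-0.1],"spin":0},{"fingers":-1,"travel":[-0.97,0,-0.1],"spin":0},{"fingers":-1,"travel":[-0.97,0,-0.1],"spin":0},{"fingers":-1,"travel":[-0.97,0,-0.1],"spin":0},{"fingers":-1,"travel":[-0.97,0,-0.1],"spin":0},{"fingers":-1,"travel":[-0.97,0,-0.1],"spin":0},{"fingers":-1,"travel":[-0.97,0,-0.1],"spin":0},{"fingers":-1,"travel":[-0.97,0,-0.1],"spin":0},{"fingers":-1,"travel":[-0.97,0,-0.1],"spin":0},{"fingers":-1,"travel":[-0.97,0,-0.1],"spin":0},{"fingers":-1,"travel":[-0.97,0,-0.1],"spin":0},{"fingers":-1,"travel":[-0.97,0,-0.1],"spin":0},{"fingers":-1,"travel":[-0.97,0,-0.1],"spin":0},{"fingers":-1,"travel":[-0.97,0,-0.1],"spin":0},{"fingers":-1,"travel":[-0.97,0,-0.1],"spin":0},{"fingers":-1,"travel":[0,0,0],"spin":0}]'
python3 - <<'E'
from h import *
p=read_camera("wrist"); save(p,"w3.png"); plan(.475,.15)
import pickle; pickle.dump({k:p[k] for k in("intrinsics","R","t")},open("w3.pkl","wb"))
E
```

```text
t: 13.42
position: [0.4679, 0.2525, 0.3083]
tool_rot: [-2.225, 2.218, -0.0]
ft_force: [-0.3, -0.3, -1.3]
opening: 0.0675
finger_force: 67.6
pos [0.4678 0.2517 0.3082] yyaw -3.139 travel [5.08, -0.35, 0.0] spin 0 j6 -1.22 open 0.0675 F [ 0.2  0.3 -1.8] t 13.5
```

View pics/w3.png

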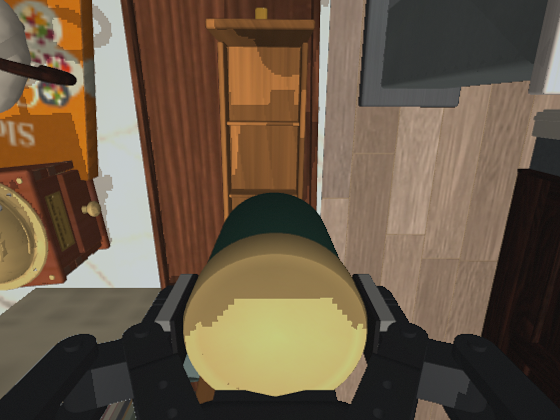

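```bash
python3 - <<'E'
import cv2
a=cv2.imread("pics/w3.png")[0:230,190:330]
cv2.imwrite("pics/w3c.png",cv2.resize(a,None,fx=2.6,fy=2.6,interpolation=cv2.INTER_CUBIC))
from h import *; import pickle
p=pickle.load(open("w3.pkl","rb"))
for uv,z in(((206,20),.11),((313,20),.11),((261,13),.083),((229,123),.047),((302,124),.047),((230,191),.047),((299,191),.047),((220,45),.05),((229,45),.05),((303,45),.05),((312,45),.05),((221,190),.05),((308,190),.05)):
    print(uv,ray(p,uv,z).round(4))
E
```

```text
(206, 20) [0.5246 0.1053 0.11  ]
(313, 20) [0.4354 0.105  0.11  ]
(261, 13) [0.4797 0.0939 0.083 ]
(229, 123) [0.5167 0.1913 0.047 ]
(302, 124) [0.4374 0.1921 0.047 ]
(230, 191) [0.5185 0.2672 0.047 ]
(299, 191) [0.4388 0.267  0.047 ]
(220, 45) [0.5225 0.1151 0.05  ]
(229, 45) [0.5134 0.1151 0.05  ]
(303, 45) [0.4388 0.1149 0.05  ]
(312, 45) [0.4297 0.1149 0.05  ]
(221, 190) [0.5284 0.2653 0.05  ]
(308, 190) [0.4288 0.265  0.05  ]
```

View pics/w3c.png

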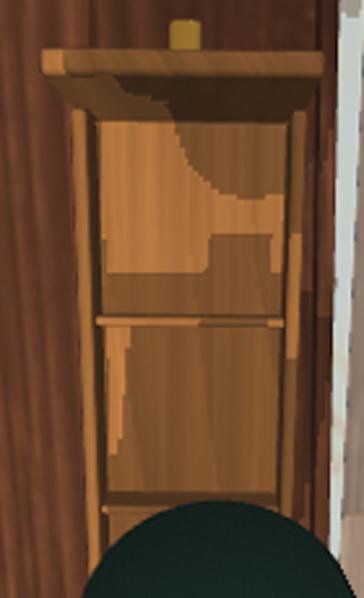

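```bash
python3 - <<'E'
from h import *; import pickle
from scipy.optimize import least_squares
p=pickle.load(open("w3.pkl","rb"))
print("cam",-np.array(p["R"]).T@np.array(p["t"]))
obs=[((206.2,19.8),(.046,-.129,.100)),((313.8,20.2),(-.046,-.129,.1)),
((218.8,46),(.046,-.121,.04),0),((307.3,46),(-.046,-.121,.04),0),
((264,124),(0,-.041,.04),1),((224.6,184.6),(.046,.036,.04),0),((304,184.6),(-.046,.036,.04),0)]
def f(q,full=False):
    r=[]
    for o in obs:
        X=np.array(o[1]); c,s=np.cos(q[2]),np.sin(q[2])
        d=proj(p,[q[0]+c*X[0]-s*X[1],q[1]+s*X[0]+c*X[1],.01+X[2]])-o[0]
        r+= list(d) if len(o)<3 else [d[o[2]]]
    return np.array(r)
s=least_squares(f,[.48,.234,0]); q=s.x; print(q.round(4),f(q).round(1))
for y in (.039,.043):
  for z in (.006,.034,.04):
    c,sn=np.cos(q[2]),np.sin(q[2]); print(y,z,proj(p,[q[0]-sn*y,q[1]+c*y,.01+z]).round(1))
E
```

```text
cam [0.46694189 0.17207508 0.43217542]
[0.479  0.234  0.0027] [-1.1  0.   1.7 -0.4 -1.7  1.2  0.9 -0.4  0.3]
0.039 0.006 [265.1 189.6]
0.039 0.034 [264.4 195.3]
0.039 0.04 [264.3 196.6]
0.043 0.006 [265.1 192.8]
0.043 0.034 [264.4 198.6]
0.043 0.04 [264.3 200. ]
```

```bash
python3 -m handwheel '[{"fingers":-1,"travel":[-0.8,-0.14,0],"spin":0},{"fingers":-1,"travel":[-0.8,-0.14,0],"spin":0},{"fingers":-1,"travel":[-0.8,-0.14,0],"spin":0},{"fingers":-1,"travel":[-0.8,-0.14,0],"spin":0},{"fingers":-1,"travel":[0,0,1],"spin":0},{"fingers":-1,"travel":[0,0,1],"spin":0},{"fingers":-1,"travel":[0,0,1],"spin":0},{"fingers":-1,"travel":[0,0,1],"spin":0},{"fingers":-1,"travel":[0,0,1],"spin":0},{"fingers":-1,"travel":[0,0,1],"spin":0},{"fingers":-1,"travel":[0,0,0],"spin":0}]'
python3 - <<'E'
from h import *
plan(.479,.316,.0875,np.pi)
E
```

```text
t: 14.85
position: [0.478, 0.3151, 0.1867]
tool_rot: [2.221, -2.218, -0.002]
ft_force: [-0.6, -1.0, -0.3]
opening: 0.0678
finger_force: 67.7
pos [0.478  0.3151 0.1867] yyaw -3.14 travel [-0.05, -0.07, 4.96] spin 0.0002 j6 -1.12 open 0.0678 F [-0.6 -1.  -0.3] t 14.8
```

```bash
python3 -m handwheel '[{"fingers":-1,"travel":[-0.05,-0.05,0.8],"spin":0},{"fingers":-1,"travel":[0,0,0.8],"spin":0},{"fingers":-1,"travel":[0,0,0.8],"spin":0},{"fingers":-1,"travel":[0,0,0.8],"spin":0},{"fingers":-1,"travel":[0,0,0.6],"spin":0},{"fingers":-1,"travel":[0,0,0.6],"spin":0},{"fingers":-1,"travel":[0,0,0.5],"spin":0},{"fingers":-1,"travel":[0,0,0],"spin":0},{"fingers":-1,"travel":[0,0,0],"spin":0}]'
```

```text
t: 15.98
position: [0.4803, 0.3162, 0.0906]
tool_rot: [-2.222, 2.22, -0.0]
ft_force: [0.4, -0.3, -1.3]
opening: 0.0674
finger_force: 67.7
```

```bash
python3 -m handwheel '[{"fingers":-1,"travel":[0,0,0.08],"spin":0},{"fingers":1,"travel":[0,0,0],"spin":0},{"fingers":1,"travel":[0,0,0],"spin":0},{"fingers":1,"travel":[0,0,0],"spin":0},{"fingers":1,"travel":[0,0,-1],"spin":0},{"fingers":1,"travel":[0,0,-1],"spin":0},{"fingers":1,"travel":[0,0,-1],"spin":0},{"fingers":1,"travel":[0,0,-1],"spin":0},{"fingers":1,"travel":[0,0,-1],"spin":0},{"fingers":1,"travel":[0,0,-1],"spin":0},{"fingers":1,"travel":[0,0,-1],"spin":0},{"fingers":1,"travel":[0,0,-1],"spin":0},{"fingers":1,"travel":[0,0,0],"spin":0}]'
python3 - <<'E'
from h import *
p=read_camera("wrist"); caps(p)
plan(.467,-.202,.25,np.pi)
E
```

```text
t: 17.6
position: [0.4809, 0.3165, 0.2502]
tool_rot: [-2.22, 2.218, -0.002]
ft_force: [-1.2, 0.2, 0.5]
opening: 0.0851
finger_force: 0.0
cap [ 235  167   81   79 4999] [275.1 206. ] [0.48  0.32  0.089]
pos [0.4803 0.3162 0.249 ] yyaw -3.14 travel [25.91, 0.7, -0.07] spin 0.0002 j6 -1.12 open 0.0856 F [ 0.2 -0.2 -1.2] t 17.6
```

```bash
python3 -m handwheel '[{"fingers":1,"travel":[1,0,0],"spin":0},{"fingers":1,"travel":[1,0,0],"spin":0},{"fingers":1,"travel":[1,0,0],"spin":0},{"fingers":1,"travel":[1,0,0],"spin":0},{"fingers":1,"travel":[1,0,0],"spin":0},{"fingers":1,"travel":[1,0,0],"spin":0},{"fingers":1,"travel":[1,0,0],"spin":0},{"fingers":1,"travel":[1,0,0],"spin":0},{"fingers":1,"travel":[1,0,0],"spin":0},{"fingers":1,"travel":[1,0,0],"spin":0},{"fingers":1,"travel":[1,0,0],"spin":0},{"fingers":1,"travel":[1,0,0],"spin":0},{"fingers":1,"travel":[1,0,0],"spin":0},{"fingers":1,"travel":[1,0.1,0],"spin":0},{"fingers":1,"travel":[1,0.1,0],"spin":0},{"fingers":1,"travel":[1,0.1,0],"spin":0},{"fingers":1,"travel":[1,0.1,0],"spin":0},{"fingers":1,"travel":[1,0.1,0],"spin":0},{"fingers":1,"travel":[1,0.1,0],"spin":0},{"fingers":1,"travel":[1,0.1,0],"spin":0}]'
python3 - <<'E'
from h import *
p=read_camera("wrist"); caps(p); save(p,"w4.png"); world(p,"hook",.265); world(p,"hook_seat",.265)
t=read_camera("top"); world(t,"caddy",.05);save(t,"t4.png"); caps(t)
plan(.467,-.202,.25,np.pi)
E
```

```text
t: 20.15
position: [0.466, -0.0852, 0.2488]
tool_rot: [-2.222, 2.22, -0.0]
ft_force: [0.3, -0.0, -0.1]
opening: 0.0853
finger_force: 0.0
cap [ 233   34   84   67 4347] [275.4  66. ] [ 0.4646 -0.1936  0.089 ]
cap [187 307  70   6 230] [221.5 309.7] [0.5159 0.0209 0.089 ]
caddy 0.84 [188. 212.] [134 192] [256 230] [0.4969 0.3617 0.05  ]
cap [  0 165  25  27 265] [  8.3 180.7] [0.5941 1.0357 0.089 ]
cap [188 207  18  18 261] [196.3 215.2] [0.4825 0.3193 0.089 ]
pos [ 0.4663 -0.084   0.2487] yyaw -3.141 travel [5.9, -0.03, -0.07] spin 0.0001 j6 -1.91 open 0.0855 F [-0.7  1.  -0. ] t 20.4
```

View pics/w4.png

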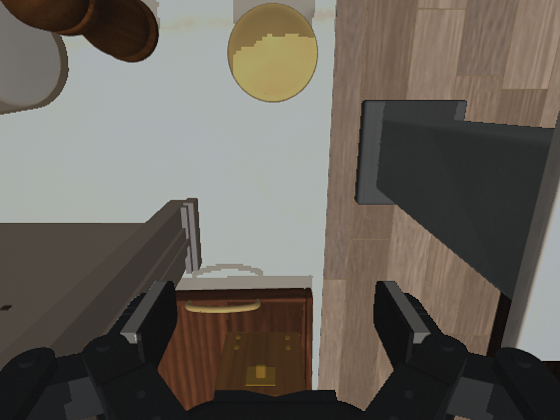

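```bash
python3 -m handwheel '[{"fingers":1,"travel":[1,0,0],"spin":0},{"fingers":1,"travel":[1,0,0],"spin":0},{"fingers":1,"travel":[1,0,0],"spin":0},{"fingers":1,"travel":[1,0,0],"spin":0},{"fingers":1,"travel":[1,0,0],"spin":0},{"fingers":1,"travel":[0.9,0,0],"spin":0},{"fingers":1,"travel":[0,0,1],"spin":0},{"fingers":1,"travel":[0,0,1],"spin":0},{"fingers":1,"travel":[0,0,1],"spin":0},{"fingers":1,"travel":[0,0,0],"spin":0}]'
python3 - <<'E'
from h import *
p=read_camera("wrist"); caps(p)
im=p["image"]; r=regions_of(p,"tin_a_mid")
if r: print(r[0]["score"],r[0]["centre"],ray(p,r[0]["centre"],.089))
plan(.467,-.202,.07,np.pi)
E
```

```text
t: 21.65
position: [0.4656, -0.2019, 0.1874]
tool_rot: [2.222, -2.22, -0.005]
ft_force: [0.3, -0.5, -0.3]
opening: 0.0852
finger_force: 0.0
cap [ 223  180   96   91 6851] [270.6 224.7] [ 0.467  -0.2034  0.089 ]
pos [ 0.4668 -0.2024  0.1891] yyaw -3.141 travel [-0.02, -0.01, 5.95] spin 0.0002 j6 -2.13 open 0.0853 F [0.2 0.1 0.2] t 21.8
```

```bash
python3 -m handwheel '[{"fingers":1,"travel":[0,0,1],"spin":0},{"fingers":1,"travel":[0,0,1],"spin":0},{"fingers":1,"travel":[0,0,1],"spin":0},{"fingers":1,"travel":[0,0,1],"spin":0},{"fingers":1,"travel":[0,0,1],"spin":0},{"fingers":1,"travel":[0,0,1],"spin":0},{"fingers":-1,"travel":[0,0,0],"spin":0},{"fingers":-1,"travel":[0,0,0],"spin":0},{"fingers":-1,"travel":[0,0,0],"spin":0},{"fingers":-1,"travel":[0,0,0],"spin":0},{"fingers":-1,"travel":[0,0,-1],"spin":0},{"fingers":-1,"travel":[0,0,-1],"spin":0},{"fingers":-1,"travel":[0,0,-1],"spin":0},{"fingers":-1,"travel":[0,0,-1],"spin":0},{"fingers":-1,"travel":[0,0,-1],"spin":0},{"fingers":-1,"travel":[0,0,-1],"spin":0},{"fingers":-1,"travel":[0,0,-1],"spin":0},{"fingers":-1,"travel":[0,0,-1],"spin":0},{"fingers":-1,"travel":[0,0,-1],"spin":0},{"fingers":-1,"travel":[0,0,0],"spin":0}]'
python3 -m handwheel '[{"fingers":-1,"travel":[-1,0,0],"spin":0},{"fingers":-1,"travel":[-1,0,0],"spin":0},{"fingers":-1,"travel":[-1,0,0],"spin":0},{"fingers":-1,"travel":[-1,0,0],"spin":0},{"fingers":-1,"travel":[-1,0,0],"spin":0},{"fingers":-1,"travel":[-1,0,0],"spin":0},{"fingers":-1,"travel":[-1,0,0],"spin":0},{"fingers":-1,"travel":[-1,0,0],"spin":0},{"fingers":-1,"travel":[-1,0,0],"spin":0},{"fingers":-1,"travel":[-1,0,0],"spin":0},{"fingers":-1,"travel":[-1,0,0],"spin":0},{"fingers":-1,"travel":[-1,0,0],"spin":0},{"fingers":-1,"travel":[-1,-0.1,0],"spin":0},{"fingers":-1,"travel":[-1,-0.1,0],"spin":0},{"fingers":-1,"travel":[-1,-0.1,0],"spin":0},{"fingers":-1,"travel":[-1,-0.1,0],"spin":0},{"fingers":-1,"travel":[-1,-0.1,0],"spin":0},{"fingers":-1,"travel":[-0.7,-0.1,0],"spin":0},{"fingers":-1,"travel":[0,0,0],"spin":0}]'
python3 - <<'E'
from h import *
plan(.479,.152,.0875,np.pi)
E
```

```text
t: 24.25
position: [0.4674, -0.2025, 0.2502]
tool_rot: [-2.222, 2.22, -0.005]
ft_force: [1.0, 1.0, -0.4]
opening: 0.0677
finger_force: 67.7
t: 26.62
position: [0.4778, 0.1531, 0.2485]
tool_rot: [2.225, -2.218, 0.0]
ft_force: [-0.5, -0.8, -2.4]
opening: 0.0676
finger_force: 67.7
pos [0.4778 0.1531 0.2485] yyaw -3.138 travel [0.05, -0.06, 8.05] spin 0.0005 j6 -1.41 open 0.0676 F [-0.5 -0.8 -2.4] t 26.6
```

```bash
python3 -m handwheel '[{"fingers":-1,"travel":[0.05,-0.06,1],"spin":0},{"fingers":-1,"travel":[0,0,1],"spin":0},{"fingers":-1,"travel":[0,0,1],"spin":0},{"fingers":-1,"travel":[0,0,1],"spin":0},{"fingers":-1,"travel":[0,0,0.8],"spin":0},{"fingers":-1,"travel":[0,0,0.8],"spin":0},{"fingers":-1,"travel":[0,0,0.8],"spin":0},{"fingers":-1,"travel":[0,0,0.6],"spin":0},{"fingers":-1,"travel":[0,0,0.6],"spin":0},{"fingers":-1,"travel":[0,0,0.45],"spin":0},{"fingers":-1,"travel":[0,0,0],"spin":0},{"fingers":-1,"travel":[0,0,0],"spin":0}]'
```

```text
t: 28.12
position: [0.4797, 0.1511, 0.088]
tool_rot: [-2.222, 2.22, -0.0]
ft_force: [0.3, 0.6, -0.6]
opening: 0.0677
finger_force: 67.7
```

```bash
python3 -m handwheel '[{"fingers":1,"travel":[0,0,0],"spin":0},{"fingers":1,"travel":[0,0,0],"spin":0},{"fingers":1,"travel":[0,0,0],"spin":0},{"fingers":1,"travel":[0,0,-1],"spin":0},{"fingers":1,"travel":[0,0,-1],"spin":0},{"fingers":1,"travel":[0,0,-1],"spin":0},{"fingers":1,"travel":[0,0,-1],"spin":0},{"fingers":1,"travel":[0,0,-1],"spin":0},{"fingers":1,"travel":[0,0,-1],"spin":0},{"fingers":1,"travel":[0,1,-1],"spin":0},{"fingers":1,"travel":[0,1,-1],"spin":0},{"fingers":1,"travel":[0,1,-1],"spin":0},{"fingers":1,"travel":[0,1,-1],"spin":0},{"fingers":1,"travel":[0,1,-1],"spin":0},{"fingers":1,"travel":[0,1,-1],"spin":0},{"fingers":1,"travel":[0,1,-1],"spin":0},{"fingers":1,"travel":[0,0,0],"spin":0}]'
python3 - <<'E'
from h import *
p=read_camera("side"); caps(p); world(p,"tin_a_mid",.06); world(p,"lid",.25)
plan(.34,.47,.35,np.pi)
E
```

```text
t: 30.25
position: [0.3394, 0.1511, 0.3491]
tool_rot: [-2.221, 2.217, -0.003]
ft_force: [1.2, -0.5, -0.1]
opening: 0.0859
finger_force: 0.0
tin_a_mid 0.53 [278. 165.] [267 155] [283 177] [0.4901 0.3352 0.06  ]
tin_a_mid 0.34 [277. 142.] [260  82] [291 215] [0.4945 0.4701 0.06  ]
lid 0.69 [272. 119.] [261  82] [284 152] [0.4766 0.4087 0.25  ]
lid 0.59 [308. 290.] [278 280] [318 300] [ 0.542  -0.3815  0.25  ]
pos [0.3398 0.1508 0.3471] yyaw -3.141 travel [-15.96, -0.03, -0.15] spin 0.0002 j6 -1.35 open 0.0853 F [0.3 0.4 0.4] t 30.4
```

```bash
python3 -m handwheel '[{"fingers":1,"travel":[-1,0,0],"spin":0},{"fingers":1,"travel":[-1,0,0],"spin":0},{"fingers":1,"travel":[-1,0,0],"spin":0},{"fingers":1,"travel":[-1,0,0],"spin":0},{"fingers":1,"travel":[-1,0,0],"spin":0},{"fingers":1,"travel":[-1,0,0],"spin":0},{"fingers":1,"travel":[-1,0,0],"spin":0},{"fingers":1,"travel":[-1,0,0],"spin":0},{"fingers":1,"travel":[-1,0,0],"spin":0},{"fingers":1,"travel":[-1,0,0],"spin":0},{"fingers":1,"travel":[-1,0,0],"spin":0},{"fingers":1,"travel":[-1,0,0],"spin":0},{"fingers":1,"travel":[-1,0,0],"spin":0},{"fingers":1,"travel":[-1,0,0],"spin":0},{"fingers":1,"travel":[-1,0,0],"spin":0},{"fingers":1,"travel":[-1,0,0],"spin":0},{"fingers":1,"travel":[0,0,0],"spin":0}]'
python3 - <<'E'
from h import *
p=read_camera("wrist"); save(p,"w5.png"); plan(.4,.47,.346,np.pi)
E
```

```text
t: 32.52
position: [0.3388, 0.4723, 0.3471]
tool_rot: [2.224, -2.218, 0.0]
ft_force: [0.2, -0.7, -0.6]
opening: 0.0855
finger_force: 0.0
pos [0.3388 0.4714 0.3472] yyaw -3.14 travel [0.08, -3.06, 0.06] spin 0.0003 j6 -0.75 open 0.0852 F [ 0.7 -0.6  0.5] t 32.6
```

View pics/w5.png

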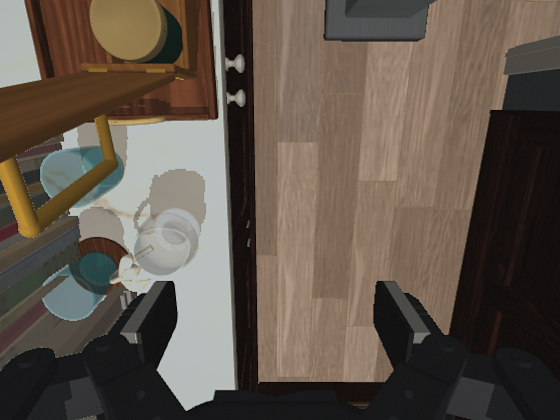

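```bash
python3 -m handwheel '[{"fingers":1,"travel":[0,-1,0],"spin":0},{"fingers":1,"travel":[0,-1,0],"spin":0},{"fingers":1,"travel":[0,-1,0],"spin":0},{"fingers":1,"travel":[0.9,0,0],"spin":0},{"fingers":1,"travel":[0.9,0,0],"spin":0},{"fingers":1,"travel":[0.5,0,0],"spin":0},{"fingers":1,"travel":[0.5,0,0],"spin":0},{"fingers":1,"travel":[0.5,0,0],"spin":0},{"fingers":1,"travel":[0.5,0,0],"spin":0},{"fingers":1,"travel":[0.5,0,0],"spin":0},{"fingers":1,"travel":[0.5,0,0],"spin":0},{"fingers":1,"travel":[0.5,0,0],"spin":0},{"fingers":1,"travel":[0,0,0],"spin":0}]'
python3 - <<'E'
from h import *
plan(.4,.254,.318,np.pi)
E
```

```text
t: 34.2
position: [0.3991, 0.3641, 0.3477]
tool_rot: [2.221, -2.221, 0.0]
ft_force: [-0.4, -0.1, 0.5]
opening: 0.0854
finger_force: 0.0
pos [0.3991 0.3641 0.3477] yyaw -3.142 travel [5.5, -0.04, 1.49] spin 0.0 j6 -0.97 open 0.0854 F [-0.4 -0.1  0.5] t 34.2
```

```bash
python3 -m handwheel '[{"fingers":1,"travel":[0.48,0,0.1],"spin":0},{"fingers":1,"travel":[0.48,0,0.1],"spin":0},{"fingers":1,"travel":[0.48,0,0.1],"spin":0},{"fingers":1,"travel":[0.48,0,0.1],"spin":0},{"fingers":1,"travel":[0.48,0,0.1],"spin":0},{"fingers":1,"travel":[0.48,0,0.1],"spin":0},{"fingers":1,"travel":[0.45,0,0.19],"spin":0},{"fingers":1,"travel":[0.45,0,0.19],"spin":0},{"fingers":1,"travel":[0.45,0,0.19],"spin":0},{"fingers":1,"travel":[0.45,0,0.19],"spin":0},{"fingers":1,"travel":[0.45,0,0.19],"spin":0},{"fingers":1,"travel":[0.45,0,0.19],"spin":0},{"fingers":1,"travel":[0.36,0,0.25],"spin":0},{"fingers":1,"travel":[0.36,0,0.25],"spin":0},{"fingers":1,"travel":[0.36,0,0.25],"spin":0},{"fingers":1,"travel":[0.36,0,0.25],"spin":0},{"fingers":1,"travel":[0.36,0,0.25],"spin":0}]'
python3 - <<'E'
from h import *
p=read_camera("wrist"); save(p,"w6.png"); plan(.4,.254,.318,np.pi)
E
```

```text
t: 36.33
position: [0.3993, 0.2169, 0.2875]
tool_rot: [2.223, -2.22, -0.0]
ft_force: [-1.5, 0.3, 0.1]
opening: 0.0855
finger_force: 0.0
pos [0.3989 0.2161 0.2869] yyaw -3.141 travel [-1.89, -0.05, -1.56] spin 0.0001 j6 -1.24 open 0.0854 F [-0.1 -0.1 -0. ] t 36.4
```

View pics/w6.png

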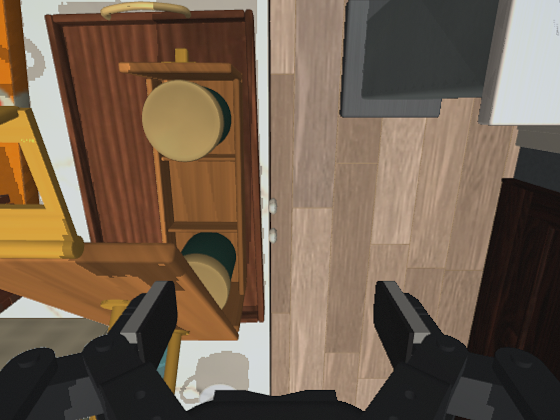

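```bash
python3 -m handwheel '[{"fingers":1,"travel":[0.4,0,0.4],"spin":0},{"fingers":1,"travel":[0.4,0,0.4],"spin":0},{"fingers":1,"travel":[0.4,0,0.4],"spin":0},{"fingers":1,"travel":[0,0,0],"spin":0},{"fingers":1,"travel":[0,1,-1],"spin":0},{"fingers":1,"travel":[0,1,-1],"spin":0},{"fingers":1,"travel":[-1,0,-1],"spin":0},{"fingers":1,"travel":[-1,0,-1],"spin":0},{"fingers":1,"travel":[-1,0,-1],"spin":0},{"fingers":1,"travel":[-0.5,-1,0],"spin":0},{"fingers":1,"travel":[0,-1,0],"spin":0},{"fingers":1,"travel":[0,-1,0],"spin":0},{"fingers":1,"travel":[0,-1,0],"spin":0},{"fingers":1,"travel":[0,-1,0],"spin":0},{"fingers":1,"travel":[0,-1,0],"spin":0},{"fingers":1,"travel":[0,0,0],"spin":0},{"fingers":1,"travel":[0,0,0],"spin":0},{"fingers":1,"travel":[0,0,0],"spin":0},{"fingers":1,"travel":[0,0,0],"spin":0},{"fingers":1,"travel":[0,0,0],"spin":0}]'
python3 - <<'E'
from h import *; import pickle
p=read_camera("wrist"); save(p,"w7.png"); plan(.479,-.02,.35,np.pi)
pickle.dump({k:p[k] for k in("intrinsics","R","t")},open("w7.pkl","wb"))
for n in("hasp","hasp_tab","bar_mid","lid"): world(p,n,.118)
E
```

```text
t: 38.88
position: [0.479, 0.2635, 0.3641]
tool_rot: [-2.223, 2.22, -0.0]
ft_force: [0.1, -0.8, -0.2]
opening: 0.0859
finger_force: 0.0
pos [0.4791 0.2635 0.364 ] yyaw -3.14 travel [14.17, 0.02, 0.7] spin 0.0002 j6 -1.2 open 0.0857 F [-1.6  0.1  0.2] t 38.9
hasp 0.95 [272.   6.] [258   0] [288  18] [0.4807 0.0948 0.118 ]
hasp_tab 0.96 [271.   6.] [259   0] [287  18] [0.4814 0.0943 0.118 ]
bar_mid 0.76 [275. 132.] [226   0] [321 265] [0.4781 0.2106 0.118 ]
bar_mid 0.73 [272.   9.] [259   0] [287  17] [0.4808 0.0967 0.118 ]
lid 0.92 [269. 130.] [226   0] [320 264] [0.4842 0.2091 0.118 ]
```

View pics/w7.png

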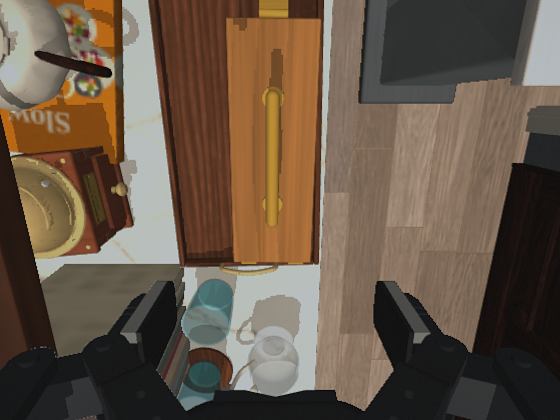

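```bash
python3 - <<'E'
from h import *; import pickle
p=pickle.load(open("w7.pkl","rb"))
for uv in((226,19),(322,19),(233,264),(312,263)): print(ray(p,uv,.118).round(4))
for uv in((272,92),(272,222)): print("bar",ray(p,uv,.178).round(4))
w=read_camera("wrist"); world(w,"hasp",.118)
E
```

```text
[0.5248 0.1054 0.118 ]
[0.433  0.1053 0.118 ]
[0.5276 0.3637 0.118 ]
[0.4336 0.3622 0.118 ]
bar [0.4804 0.173  0.178 ]
bar [0.4806 0.29   0.178 ]
hasp 0.74 [275.   5.] [260   0] [286  17] [0.4782 0.0936 0.118 ]
```

```bash
python3 -m handwheel '[{"fingers":-1,"travel":[1,0,0],"spin":0},{"fingers":-1,"travel":[1,0,0],"spin":0},{"fingers":-1,"travel":[1,0,0],"spin":0},{"fingers":-1,"travel":[0.2,0,0],"spin":0}]'
python3 - <<'E'
from h import *; import pickle
p=read_camera("wrist"); world(p,"hasp",.115)
r=regions_of(p,"hasp")
if r:
    m=r[0]["region"]; a=np.argwhere(m); t=[(u,a[a[:,1]==u,0].min()) for u in range(a[:,1].min(),a[:,1].max(),4)]; print(t)
    print([ray(p,(273,a[:,0].min()),z).round(4).tolist() for z in(.1,.115,.13)])
plan(.48,.049,.15,np.pi)
E
```

```text
t: 39.72
position: [0.4794, 0.1976, 0.3641]
tool_rot: [-2.22, 2.223, -0.0]
ft_force: [0.5, -0.7, -0.3]
opening: 0.0122
finger_force: 0.0
hasp 0.96 [274.  55.] [259  32] [286  90] [0.4785 0.0703 0.115 ]
[(259, np.int64(73)), (263, np.int64(33)), (267, np.int64(33)), (271, np.int64(33)), (275, np.int64(33)), (279, np.int64(33)), (283, np.int64(33))]
[[0.4799, 0.0474, 0.1], [0.4798, 0.0501, 0.115], [0.4798, 0.0528, 0.13]]
pos [0.4795 0.1991 0.364 ] yyaw -3.141 travel [7.51, -0.02, 10.7] spin 0.0001 j6 -1.32 open 0.0001 F [-0.2  0.5  0.6] t 39.9
```

```bash
python3 -m handwheel '[{"fingers":-1,"travel":[0.94,0,0.3],"spin":0},{"fingers":-1,"travel":[0.94,0,0.3],"spin":0},{"fingers":-1,"travel":[0.94,0,0.3],"spin":0},{"fingers":-1,"travel":[0.94,0,0.3],"spin":0},{"fingers":-1,"travel":[0.94,0,0.3],"spin":0},{"fingers":-1,"travel":[0.94,0,0.3],"spin":0},{"fingers":-1,"travel":[0.94,0,0.3],"spin":0},{"fingers":-1,"travel":[0.94,0,0.3],"spin":0},{"fingers":-1,"travel":[0,0,1],"spin":0},{"fingers":-1,"travel":[0,0,1],"spin":0},{"fingers":-1,"travel":[0,0,1],"spin":0},{"fingers":-1,"travel":[0,0,1],"spin":0},{"fingers":-1,"travel":[0,0,1],"spin":0},{"fingers":-1,"travel":[0,0,1],"spin":0},{"fingers":-1,"travel":[0,0,1],"spin":0},{"fingers":-1,"travel":[0,0,1],"spin":0},{"fingers":-1,"travel":[0,0,0],"spin":0}]'
python3 - <<'E'
from h import *
plan(.48,.049,.077,np.pi)
E
```

```text
t: 42.0
position: [0.4779, 0.0483, 0.1545]
tool_rot: [2.22, -2.219, -0.004]
ft_force: [0.0, -0.2, 0.6]
opening: -0.0004
finger_force: 0.0
pos [0.4779 0.0483 0.1545] yyaw -3.141 travel [-0.04, -0.12, 3.87] spin 0.0 j6 -1.62 open -0.0004 F [ 0.  -0.2  0.6] t 42.0
```

```bash
python3 -m handwheel '[{"fingers":-1,"travel":[-0.04,0,0.4],"spin":0},{"fingers":-1,"travel":[0,0,0.4],"spin":0},{"fingers":-1,"travel":[0,0,0.4],"spin":0},{"fingers":-1,"travel":[0,0,0.4],"spin":0},{"fingers":-1,"travel":[0,0,0.4],"spin":0},{"fingers":-1,"travel":[0,0,0.4],"spin":0},{"fingers":-1,"travel":[0,0,0.4],"spin":0},{"fingers":-1,"travel":[0,0,0.4],"spin":0},{"fingers":-1,"travel":[0,0,0.4],"spin":0},{"fingers":-1,"travel":[0,0,0.25],"spin":0},{"fingers":-1,"travel":[0,0,0],"spin":0}]'
python3 -m handwheel '[{"fingers":-1,"travel":[-0.2,0,0],"spin":0},{"fingers":-1,"travel":[-0.2,0,0],"spin":0},{"fingers":-1,"travel":[-0.2,0,0],"spin":0},{"fingers":-1,"travel":[-0.2,0,0],"spin":0},{"fingers":-1,"travel":[-0.2,0,0],"spin":0}]'
python3 -m handwheel '[{"fingers":-1,"travel":[-0.1,0,0],"spin":0},{"fingers":-1,"travel":[0,0,0],"spin":0}]'
```

```text
t: 43.38
position: [0.4792, 0.0498, 0.0784]
tool_rot: [2.222, -2.22, -0.001]
ft_force: [-0.5, -1.1, 0.2]
opening: 0.0001
finger_force: 0.1
t: 44.0
position: [0.4796, 0.07, 0.079]
tool_rot: [2.223, -2.22, 0.001]
ft_force: [0.0, -2.7, -0.9]
opening: -0.0001
finger_force: 1.5
t: 44.25
position: [0.4795, 0.0722, 0.0789]
tool_rot: [-2.223, 2.219, 0.0]
ft_force: [0.2, -1.9, 0.3]
opening: 0.0
finger_force: 0.8
```

```bash
python3 -m handwheel '[{"fingers":-1,"travel":[-0.1,0,0],"spin":0},{"fingers":-1,"travel":[0,0,0],"spin":0}]'; python3 -m handwheel '[{"fingers":-1,"travel":[-0.1,0,0],"spin":0},{"fingers":-1,"travel":[0,0,0],"spin":0}]'
python3 -m handwheel '[{"fingers":-1,"travel":[-0.1,0,0],"spin":0},{"fingers":-1,"travel":[0,0,0],"spin":0}]'
```

```text
t: 44.5
position: [0.4795, 0.0739, 0.0789]
tool_rot: [-2.223, 2.22, 0.0]
ft_force: [0.4, -2.3, 0.0]
opening: 0.0001
finger_force: 1.1
t: 44.75
position: [0.4795, 0.0759, 0.0789]
tool_rot: [-2.223, 2.22, 0.0]
ft_force: [-0.1, -3.6, -0.7]
opening: -0.0001
finger_force: 1.2
t: 45.0
position: [0.4795, 0.078, 0.0789]
tool_rot: [-2.223, 2.22, 0.0]
ft_force: [-0.6, -2.8, -0.9]
opening: -0.0001
finger_force: 1.2
```

```bash
python3 -m handwheel '[{"fingers":-1,"travel":[0.7,0,0],"spin":0},{"fingers":-1,"travel":[0.8,0,0],"spin":0},{"fingers":-1,"travel":[0,0,-1],"spin":0},{"fingers":-1,"travel":[0,0,-1],"spin":0},{"fingers":-1,"travel":[0,0,-1],"spin":0},{"fingers":-1,"travel":[0,0,-1],"spin":0},{"fingers":-1,"travel":[0,0,-1],"spin":0},{"fingers":-1,"travel":[0,0,-1],"spin":0},{"fingers":-1,"travel":[0,0,-1],"spin":0},{"fingers":-1,"travel":[0,0,-1],"spin":0},{"fingers":-1,"travel":[-1,0,-1],"spin":0},{"fingers":-1,"travel":[-1,0,-1],"spin":0},{"fingers":-1,"travel":[-1,0,-1],"spin":0},{"fingers":-1,"travel":[-1,0,-1],"spin":0},{"fingers":-1,"travel":[-1,0,-1],"spin":0},{"fingers":-1,"travel":[-1,0,-1],"spin":0},{"fingers":-1,"travel":[-1,0,-1],"spin":0},{"fingers":-1,"travel":[-1,0,0],"spin":0},{"fingers":-1,"travel":[0,0,0],"spin":0}]'
python3 - <<'E'
from h import *; import pickle
p=read_camera("wrist"); save(p,"w8.png")
pickle.dump({k:p[k] for k in("intrinsics","R","t")},open("w8.pkl","wb"))
r=regions_of(p,"hasp")
for q in r[:2]: a=np.argwhere(q["region"]); print(q["score"],a.min(0)[::-1],a.max(0)[::-1])
plan(.48,.049,.15,np.pi)
print(proj(p,(.48,.1,.114)),proj(p,(.48,.06,.12)),proj(p,(.48,.082+.006,.069)))
im=cv2.imread("pics/w8.png")[20:260,180:380]; cv2.imwrite("pics/w8c.png",cv2.resize(im,None,fx=2.4,fy=2.4,interpolation=2))
E
```

```text
t: 47.38
position: [0.4795, 0.2079, 0.3789]
tool_rot: [-2.223, 2.219, 0.0]
ft_force: [0.7, -0.6, 0.1]
opening: 0.0002
finger_force: 0.0
0.92 [262  69] [286 102]
pos [0.4793 0.207  0.3786] yyaw -3.141 travel [7.9, -0.04, 11.43] spin 0.0001 j6 -1.31 open -0.0001 F [ 0.  -0.3  0.3] t 47.5
[273.44102373  76.97304616] [273.4420895  33.4879628] [273.59565547  68.84155392]
```

View pics/w8c.png

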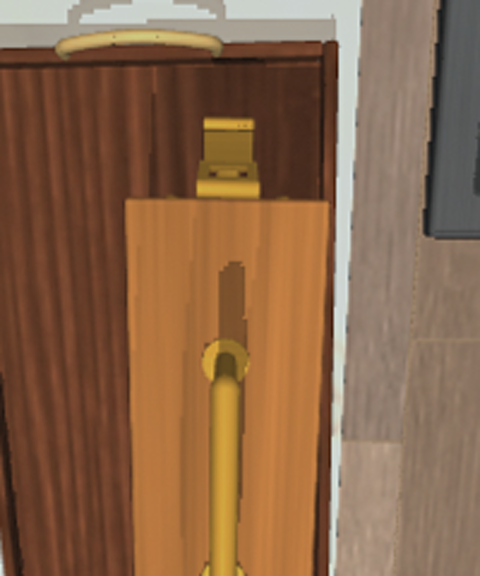

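```bash
python3 - <<'E'
from h import *; import pickle
p=pickle.load(open("w8.pkl","rb"))
g=lambda u,v:(180+u/2.4,20+v/2.4)
L=ray(p,g(126,200),.118);R_=ray(p,g(329,202),.118);print(L,R_,ray(p,g(228,118),.068),ray(p,g(224,380),.184),ray(p,g(228,118),.078))
y0=L[1]+.129
for f in(0,.1,.15,.2,.3,.4): # predicted row of tab outer tip
    y=y0-.133-.045*np.sin(f)-.019*np.cos(f); z=.114-.045*np.cos(f)+.019*np.sin(f); print(f,proj(p,(.48,y,z)).round(1))
s=read_camera("side"); r=regions_of(s,"hasp"); print([(q["score"],q["centre"]) for q in r[:2]])
E
```

```text
[0.52364429 0.12647301 0.118     ] [0.4333809  0.12715943 0.118     ] [0.47835881 0.08825728 0.068     ] [0.47977534 0.19387467 0.184     ] [0.47836173 0.08915932 0.078     ]
0 [273.6  83. ]
0.1 [273.6  78.9]
0.15 [273.6  76.9]
0.2 [273.6  74.9]
0.3 [273.6  71. ]
0.4 [273.6  67.4]
[(0.54, [291.2, 198.9]), (0.38, [276.9, 202.2])]
```

```bash
python3 -m handwheel '[{"fingers":-1,"travel":[0.9,0,0.3],"spin":0},{"fingers":-1,"travel":[0.9,0,0.3],"spin":0},{"fingers":-1,"travel":[0.9,0,0.3],"spin":0},{"fingers":-1,"travel":[0.9,0,0.3],"spin":0},{"fingers":-1,"travel":[0.9,0,0.3],"spin":0},{"fingers":-1,"travel":[0.9,0,0.3],"spin":0},{"fingers":-1,"travel":[0,0,1],"spin":0},{"fingers":-1,"travel":[0,0,1],"spin":0},{"fingers":-1,"travel":[0,0,1],"spin":0},{"fingers":-1,"travel":[0,0,1],"spin":0},{"fingers":-1,"travel":[0,0,1],"spin":0},{"fingers":-1,"travel":[0,0,1],"spin":0},{"fingers":-1,"travel":[0,0,1],"spin":0},{"fingers":-1,"travel":[0,0,1],"spin":0},{"fingers":-1,"travel":[0,0,1],"spin":0},{"fingers":-1,"travel":[0,0,1],"spin":0},{"fingers":-1,"travel":[0,0,0.8],"spin":0},{"fingers":-1,"travel":[0,0,0.5],"spin":0},{"fingers":-1,"travel":[0,0,0],"spin":0},{"fingers":-1,"travel":[0,0,0],"spin":0}]'
python3 - <<'E'
from h import *
plan(.48,.099,.0895,np.pi)
E
```

```text
t: 50.08
position: [0.4799, 0.0997, 0.1174]
tool_rot: [-2.222, 2.22, -0.001]
ft_force: [0.2, -1.1, 0.5]
opening: -0.0001
finger_force: 0.0
pos [0.4799 0.0997 0.1174] yyaw -3.14 travel [0.04, -0.0, 1.39] spin 0.0002 j6 -1.52 open -0.0001 F [ 0.2 -1.1  0.5] t 50.1
```

```bash
python3 -m handwheel '[{"fingers":-1,"travel":[0.04,0,0.35],"spin":0},{"fingers":-1,"travel":[0,0,0.35],"spin":0},{"fingers":-1,"travel":[0,0,0.2],"spin":0},{"fingers":-1,"travel":[0,0,0],"spin":0}]'; python3 -m handwheel '[{"fingers":-1,"travel":[0,0,0.2],"spin":0},{"fingers":-1,"travel":[0,0,0.15],"spin":0},{"fingers":-1,"travel":[0,0,0],"spin":0}]'; python3 -m handwheel '[{"fingers":-1,"travel":[0,0,0.12],"spin":0},{"fingers":-1,"travel":[0,0,0],"spin":0},{"fingers":-1,"travel":[0,0,0],"spin":0}]'
```

```text
t: 50.58
position: [0.4791, 0.099, 0.0984]
tool_rot: [2.222, -2.22, -0.001]
ft_force: [0.8, 0.7, 0.4]
opening: -0.0002
finger_force: 0.0
t: 50.95
position: [0.4803, 0.1003, 0.0936]
tool_rot: [-2.221, 2.217, 0.001]
ft_force: [-4.3, 4.1, 17.0]
opening: 0.0001
finger_force: 12.3
t: 51.32
position: [0.4806, 0.0994, 0.0926]
tool_rot: [-2.221, 2.218, -0.003]
ft_force: [-7.8, 0.8, 28.9]
opening: 0.0001
finger_force: 19.8
```

```bash
python3 -m handwheel '[{"fingers":-1,"travel":[0,0,-0.3],"spin":0},{"fingers":-1,"travel":[0,0,-1],"spin":0},{"fingers":-1,"travel":[0,0,-1],"spin":0},{"fingers":-1,"travel":[0,0,-1],"spin":0},{"fingers":-1,"travel":[0,0,-1],"spin":0},{"fingers":-1,"travel":[0,0,-1],"spin":0},{"fingers":-1,"travel":[0,0,-1],"spin":0},{"fingers":-1,"travel":[0,0,-1],"spin":0},{"fingers":-1,"travel":[-1,0,-1],"spin":0},{"fingers":-1,"travel":[-1,0,-1],"spin":0},{"fingers":-1,"travel":[-1,0,-1],"spin":0},{"fingers":-1,"travel":[-1,0,-1],"spin":0},{"fingers":-1,"travel":[-1,0,-1],"spin":0},{"fingers":-1,"travel":[-1,0,-1],"spin":0},{"fingers":-1,"travel":[-0.5,0,-0.5],"spin":0},{"fingers":-1,"travel":[0,0,0],"spin":0}]'
python3 - <<'E'
from h import *; import pickle
p=read_camera("wrist"); save(p,"w9.png")
pickle.dump({k:p[k] for k in("intrinsics","R","t")},open("w9.pkl","wb"))
plan(.48,.099,.15,np.pi)
im=cv2.imread("pics/w9.png")[20:170,200:350]; cv2.imwrite("pics/w9c.png",cv2.resize(im,None,fx=4,fy=4,interpolation=2))
E
```

```text
t: 53.32
position: [0.4795, 0.2294, 0.3656]
tool_rot: [-2.223, 2.219, -0.001]
ft_force: [0.6, -0.3, -0.1]
opening: -0.0001
finger_force: 0.0
pos [0.4793 0.2288 0.365 ] yyaw -3.14 travel [6.48, -0.03, 10.75] spin 0.0002 j6 -1.27 open -0.0 F [ 0.4  0.1 -0.1] t 53.4
```

View pics/w9c.png

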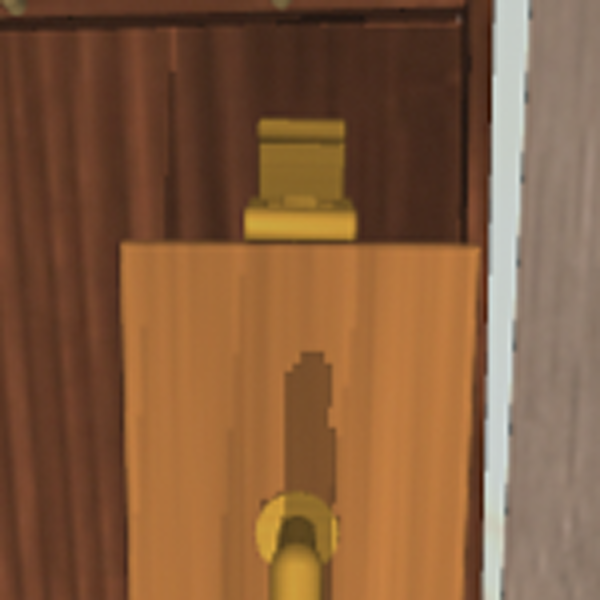

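```bash
cat >> h.py <<'E'
def hasp(p,edge_row,tab_row,u=273):
    e=ray(p,(u,edge_row),.118); y0=e[1]+.129
    print("edge y",e.round(4),"tab",tab_row)
    for f in(0,.05,.1,.15,.2,.3):
        y=y0-.133-.045*np.sin(f)-.019*np.cos(f); z=.114-.045*np.cos(f)+.019*np.sin(f); print(f,proj(p,(.48,y,z)).round(1))
E
python3 - <<'E'
from h import *; import pickle
p=pickle.load(open("w9.pkl","rb"))
hasp(p,20+242/4,20+119/4)
print(ray(p,(200+120/4,20+242/4),.118),ray(p,(200+479/4,20+243/4),.118))
E
```

```text
edge y [0.4806 0.1259 0.118 ] tab 49.75
0 [273.8  61.5]
0.05 [273.8  59.2]
0.1 [273.8  56.9]
0.15 [273.8  54.7]
0.2 [273.8  52.5]
0.3 [273.8  48.2]
[0.52402632 0.12593114 0.118     ] [0.43334513 0.12601393 0.118     ]
```

```bash
python3 -m handwheel '[{"fingers":-1,"travel":[1,0,0],"spin":0},{"fingers":-1,"travel":[1,0,0],"spin":0},{"fingers":-1,"travel":[1,0,0],"spin":0},{"fingers":-1,"travel":[1,0,0],"spin":0},{"fingers":-1,"travel":[1,0,0],"spin":0},{"fingers":-1,"travel":[1,0,0],"spin":0},{"fingers":-1,"travel":[1,0,0],"spin":0},{"fingers":-1,"travel":[1,0,0],"spin":0},{"fingers":-1,"travel":[1,0,0],"spin":0},{"fingers":-1,"travel":[1,0,0],"spin":0},{"fingers":-1,"travel":[1,0,0],"spin":0},{"fingers":-1,"travel":[1,0,0],"spin":0},{"fingers":-1,"travel":[1,0,0],"spin":0},{"fingers":-1,"travel":[1,0,0],"spin":0},{"fingers":-1,"travel":[1,0,0],"spin":0},{"fingers":-1,"travel":[1,0,0],"spin":0},{"fingers":-1,"travel":[1,0,0],"spin":0}]'
python3 -m handwheel '[{"fingers":-1,"travel":[0,0,0.7],"spin":0.0294},{"fingers":-1,"travel":[0,0,0.7],"spin":0.0294},{"fingers":-1,"travel":[0,0,0.7],"spin":0.0294},{"fingers":-1,"travel":[0,0,0.7],"spin":0.0294},{"fingers":-1,"travel":[0,0,0.7],"spin":0.0294},{"fingers":-1,"travel":[0,0,0.7],"spin":0.0294},{"fingers":-1,"travel":[0,0,0.7],"spin":0.0294},{"fingers":-1,"travel":[0,0,0.7],"spin":0.0294},{"fingers":-1,"travel":[0,0,0.7],"spin":0.0294},{"fingers":-1,"travel":[0,0,0.7],"spin":0.0294},{"fingers":-1,"travel":[0,0,0.7],"spin":0.0294},{"fingers":-1,"travel":[0,0,0.7],"spin":0.0294},{"fingers":-1,"travel":[0,0,0.7],"spin":0.0294},{"fingers":-1,"travel":[0,0,0.7],"spin":0.0294},{"fingers":-1,"travel":[0,0,0.7],"spin":0.0294},{"fingers":-1,"travel":[0,0,0.7],"spin":0.0294},{"fingers":-1,"travel":[0,0,0.7],"spin":0.0294},{"fingers":-1,"travel":[0,0,0],"spin":0}]'
python3 - <<'E'
from h import *; import pickle
p=read_camera("wrist"); save(p,"w10.png")
pickle.dump({k:p[k] for k in("intrinsics","R","t")},open("w10.pkl","wb"))
plan(.48,.0,.15,0); r=regions_of(p,"hasp")
for q in r[:2]: a=np.argwhere(q["region"]); print(q["score"],a.min(0)[::-1],a.max(0)[::-1])
print(proj(p,(.48,.126,.114)))
im=cv2.imread("pics/w10.png")[0:220,140:420]; cv2.imwrite("pics/w10c.png",cv2.resize(im,None,fx=2.7,fy=2.7,interpolation=2))
E
```

```text
t: 55.5
position: [0.4783, -0.1129, 0.3648]
tool_rot: [2.22, -2.222, -0.002]
ft_force: [0.9, 0.1, 0.3]
opening: -0.0001
finger_force: 0.0
t: 57.75
position: [0.4776, -0.1116, 0.1263]
tool_rot: [-2.216, -2.223, 0.003]
ft_force: [-0.6, -0.0, 0.3]
opening: 0.0
finger_force: 0.0
pos [ 0.4783 -0.1117  0.127 ] yyaw 0.004 travel [5.58, 0.1, -1.15] spin 0.0006 j6 1.19 open -0.0003 F [ 0.   0.8 -0.1] t 57.8
[ 292.91450591 -608.47521586]
```

View pics/w10c.png

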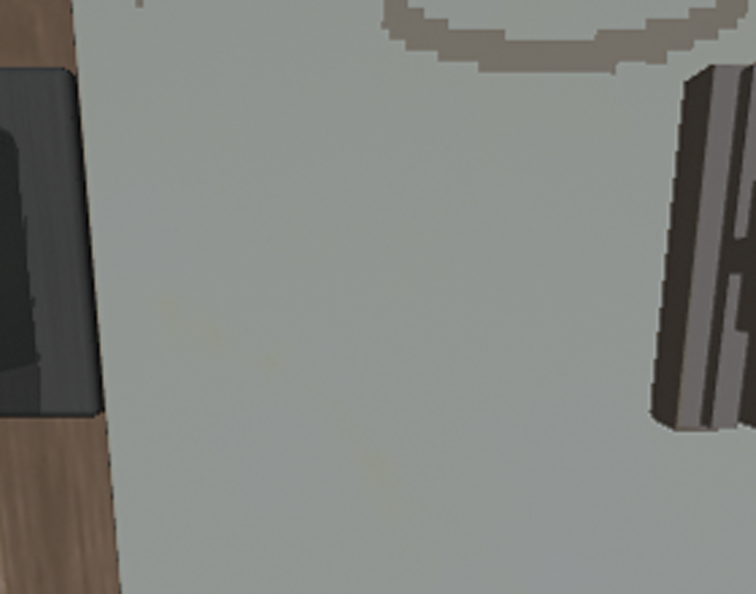

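```bash
python3 -m handwheel '[{"fingers":1,"travel":[0,0,-0.25],"spin":-0.0294},{"fingers":1,"travel":[0,0,-0.25],"spin":-0.0294},{"fingers":1,"travel":[0,0,-0.25],"spin":-0.0294},{"fingers":1,"travel":[0,0,-0.25],"spin":-0.0294},{"fingers":1,"travel":[0,0,-0.25],"spin":-0.0294},{"fingers":1,"travel":[0,0,-0.25],"spin":-0.0294},{"fingers":1,"travel":[0,0,-0.25],"spin":-0.0294},{"fingers":1,"travel":[0,0,-0.25],"spin":-0.0294},{"fingers":1,"travel":[0,0,-0.25],"spin":-0.0294},{"fingers":1,"travel":[0,0,-0.25],"spin":-0.0294},{"fingers":1,"travel":[0,0,-0.25],"spin":-0.0294},{"fingers":1,"travel":[0,0,-0.25],"spin":-0.0294},{"fingers":1,"travel":[0,0,-0.25],"spin":-0.0294},{"fingers":1,"travel":[0,0,-0.25],"spin":-0.0294},{"fingers":1,"travel":[0,0,-0.25],"spin":-0.0294},{"fingers":1,"travel":[0,0,-0.25],"spin":-0.0294},{"fingers":1,"travel":[0,0,-0.25],"spin":-0.0294},{"fingers":1,"travel":[-1,0,0],"spin":0},{"fingers":1,"travel":[-1,0,0],"spin":0},{"fingers":1,"travel":[-0.5,0,0],"spin":0}]'
python3 - <<'E'
from h import *; import pickle
p=read_camera("wrist"); save(p,"w11.png")
pickle.dump({k:p[k] for k in("intrinsics","R","t")},open("w11.pkl","wb"))
plan(.48,.0,.15,np.pi); r=regions_of(p,"hasp")
for q in r[:2]: a=np.argwhere(q["region"]); print(q["score"],a.min(0)[::-1],a.max(0)[::-1])
print(proj(p,(.48,.126,.114)))
im=cv2.imread("pics/w11.png")[240:420,160:400]; cv2.imwrite("pics/w11c.png",cv2.resize(im,None,fx=3.3,fy=3.3,interpolation=2))
E
```

```text
t: 60.35
position: [0.4796, -0.0606, 0.2131]
tool_rot: [-2.225, 2.218, -0.001]
ft_force: [1.1, -0.4, -0.4]
opening: 0.0856
finger_force: 0.0
pos [ 0.4795 -0.0598  0.213 ] yyaw -3.138 travel [-2.99, -0.03, 3.15] spin 0.0006 j6 -1.85 open 0.0851 F [-0.3  1.3 -0. ] t 60.4
0.76 [259 364] [288 393]
0.62 [259 364] [288 394]
[272.42005297 430.94045184]
```

View pics/w11c.png

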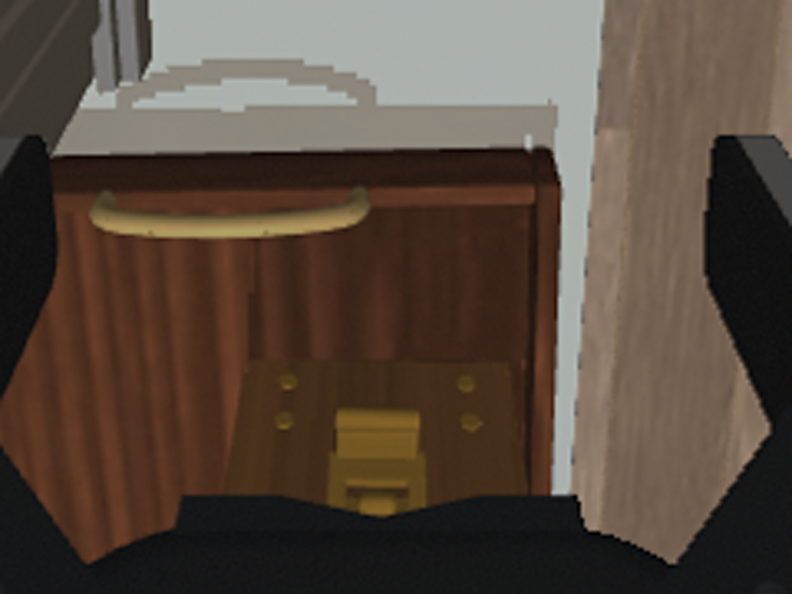

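```bash
python3 - <<'E'
from h import *; import pickle
p=pickle.load(open("w11.pkl","rb"))
g=lambda v:240+v/3.3
print("obs tab outer",g(410),g(430),"tab root",g(457),"slot",g(487),"staple?",g(497),g(515), "panel bottom",g(362))
Y=.2552
print("panel bottom corner",ray(p,(160+247/3.3,g(362)),.01).round(4),ray(p,(160+510/3.3,g(362)),.01).round(4))
for nm,X in dict(bot=(-.129,.0),st_lo=(-.142,.0695),st_hi=(-.142,.0765),st_root=(-.129,.0765)).items(): print(nm,proj(p,(.48,Y+X[0],.01+X[1])).round(1))
for f in(0,.1,.2,.25,.3,.35,.4):
    o=np.array([-.133,.104]);d=np.array([-np.sin(f),-np.cos(f)]);n=np.array([-np.cos(f),np.sin(f)])
    pr=lambda q:proj(p,(.48,Y+q[0],.01+q[1]))[1].round(1)
    print(f,"tabend",pr(o+.045*d+.019*n),pr(o+.048*d+.019*n),"root",pr(o+.045*d),"slot mid",pr(o+.031*d),"lo",pr(o+.036*d))
E
```

```text
obs tab outer 364.24242424242425 370.3030303030303 tab root 378.4848484848485 slot 387.5757575757576 staple? 390.6060606060606 396.06060606060606 panel bottom 349.6969696969697
panel bottom corner [0.524  0.1272 0.01  ] [0.4323 0.1268 0.01  ]
bot [273.1 349.1]
st_lo [272.7 387.6]
st_hi [272.7 393.6]
st_root [272.6 404.5]
0 tabend 370.8 368.5 root 386.5 slot mid 398.1 lo 393.9
0.1 tabend 368.7 366.2 root 383.0 slot mid 395.7 lo 391.0
0.2 tabend 367.1 364.4 root 379.9 slot mid 393.5 lo 388.5
0.25 tabend 366.5 363.6 root 378.5 slot mid 392.5 lo 387.4
0.3 tabend 366.0 363.0 root 377.2 slot mid 391.6 lo 386.3
0.35 tabend 365.7 362.6 root 375.9 slot mid 390.8 lo 385.4
0.4 tabend 365.5 362.3 root 374.8 slot mid 390.0 lo 384.5
```

```bash
python3 -m handwheel '[{"fingers":-1,"travel":[-0.98,0,0],"spin":0},{"fingers":-1,"travel":[-0.98,0,0],"spin":0},{"fingers":-1,"travel":[-0.98,0,0],"spin":0},{"fingers":-1,"travel":[-0.98,0,0],"spin":0},{"fingers":-1,"travel":[-0.98,0,0],"spin":0},{"fingers":-1,"travel":[-0.98,0,0],"spin":0},{"fingers":-1,"travel":[-0.98,0,0],"spin":0},{"fingers":-1,"travel":[-0.98,0,0],"spin":0},{"fingers":-1,"travel":[0,0,0.9],"spin":0},{"fingers":-1,"travel":[0,0,0.9],"spin":0},{"fingers":-1,"travel":[0,0,0.9],"spin":0},{"fingers":-1,"travel":[0,0,0.9],"spin":0},{"fingers":-1,"travel":[0,0,0.9],"spin":0},{"fingers":-1,"travel":[0,0,0.8],"spin":0},{"fingers":-1,"travel":[0,0,0],"spin":0},{"fingers":-1,"travel":[0,0,0],"spin":0}]'
python3 - <<'E'
from h import *
plan(.48,.097,.096,np.pi)
E
```

```text
t: 62.45
position: [0.4801, 0.0955, 0.1071]
tool_rot: [-2.222, 2.22, -0.001]
ft_force: [0.3, 0.6, -0.7]
opening: 0.0001
finger_force: 0.0
pos [0.4801 0.0955 0.1071] yyaw -3.141 travel [-0.08, 0.0, 0.55] spin 0.0001 j6 -1.53 open 0.0001 F [ 0.3  0.6 -0.7] t 62.5
```

```bash
for i in 1; do python3 -m handwheel '[{"fingers":-1,"travel":[-0.08,0,0.3],"spin":0},{"fingers":-1,"travel":[0,0,0.2],"spin":0},{"fingers":-1,"travel":[0,0,0],"spin":0}]'; done; python3 -m handwheel '[{"fingers":-1,"travel":[0,0,0.06],"spin":0},{"fingers":-1,"travel":[0,0,0],"spin":0}]'; python3 -m handwheel '[{"fingers":-1,"travel":[0,0,0.06],"spin":0},{"fingers":-1,"travel":[0,0,0],"spin":0}]'
```

```text
t: 62.82
position: [0.4792, 0.0975, 0.0962]
tool_rot: [2.223, -2.22, -0.001]
ft_force: [0.4, 0.6, -0.2]
opening: 0.0001
finger_force: 0.0
t: 63.08
position: [0.4794, 0.0974, 0.0953]
tool_rot: [2.223, -2.22, -0.0]
ft_force: [-0.0, -0.0, 1.4]
opening: -0.0005
finger_force: 0.0
t: 63.32
position: [0.4797, 0.0979, 0.0943]
tool_rot: [-2.222, 2.219, 0.001]
ft_force: [-0.6, 2.3, 3.5]
opening: -0.0002
finger_force: 1.3
```

```bash
python3 -m handwheel '[{"fingers":-1,"travel":[-0.04,0,0.05],"spin":0},{"fingers":-1,"travel":[0,0,0],"spin":0}]'; python3 -m handwheel '[{"fingers":-1,"travel":[-0.04,0,0.05],"spin":0},{"fingers":-1,"travel":[0,0,0],"spin":0}]'; python3 -m handwheel '[{"fingers":-1,"travel":[-0.04,0,0.05],"spin":0},{"fingers":-1,"travel":[0,0,0],"spin":0}]'
```

```text
t: 63.58
position: [0.4797, 0.0989, 0.0934]
tool_rot: [-2.222, 2.219, 0.001]
ft_force: [-0.8, 3.0, 4.7]
opening: -0.0
finger_force: 2.5
t: 63.82
position: [0.4798, 0.1001, 0.0926]
tool_rot: [-2.222, 2.218, 0.002]
ft_force: [-0.7, 4.6, 6.7]
opening: -0.0001
finger_force: 3.3
t: 64.08
position: [0.4799, 0.101, 0.0919]
tool_rot: [-2.222, 2.217, 0.002]
ft_force: [-1.3, 5.0, 8.6]
opening: -0.0004
finger_force: 5.0
```

```bash
python3 -m handwheel '[{"fingers":-1,"travel":[0.1,0,-0.1],"spin":0},{"fingers":-1,"travel":[0,0,0],"spin":0}]'; python3 -m handwheel '[{"fingers":-1,"travel":[0.15,0,-0.2],"spin":0},{"fingers":-1,"travel":[0,0,0],"spin":0}]';python3 - <<'E'
from h import *
p=read_camera("wrist"); r=regions_of(p,"hasp")
for q in r[:2]: a=np.argwhere(q["region"]); print(q["score"],a.min(0)[::-1],a.max(0)[::-1])
plan(.48,.097,.096,np.pi)
E
```

```text
t: 64.32
position: [0.4798, 0.0984, 0.0936]
tool_rot: [-2.222, 2.219, 0.001]
ft_force: [-1.0, 3.5, 6.5]
opening: 0.0
finger_force: 3.0
t: 64.58
position: [0.4795, 0.0943, 0.0971]
tool_rot: [2.222, -2.22, 0.001]
ft_force: [0.2, -0.6, 0.3]
opening: -0.0
finger_force: 0.0
0.83 [253 276] [282 395]
pos [0.4794 0.0945 0.0969] yyaw -3.141 travel [-0.13, -0.03, 0.05] spin 0.0001 j6 -1.53 open 0.0002 F [ 0.4  0.1 -0.6] t 64.7
```

```bash
python3 - <<'E'
from h import *
im=cv2.imread("pics/w11.png")
for u in (262,266,269,272,274,277,280,284): print(u,[int(im[v,u].sum()//3) for v in range(360,396)])
print([int(v) for v in range(360,396)])
E
```

```text
262 [42, 42, 42, 45, 60, 73, 81, 83, 83, 78, 69, 74, 74, 71, 70, 71, 75, 75, 72, 64, 64, 63, 63, 62, 64, 64, 63, 64, 63, 63, 64, 63, 63, 57, 19, 21]
266 [41, 41, 40, 45, 63, 76, 84, 86, 86, 80, 71, 82, 81, 78, 78, 78, 79, 79, 77, 64, 64, 63, 63, 63, 67, 76, 79, 57, 38, 42, 48, 55, 55, 56, 50, 17]
269 [43, 43, 41, 45, 62, 75, 83, 87, 87, 80, 72, 82, 81, 79, 78, 78, 78, 79, 76, 63, 64, 63, 63, 63, 65, 73, 80, 59, 40, 43, 48, 61, 73, 78, 76, 56]
272 [44, 42, 43, 44, 61, 74, 83, 87, 87, 81, 72, 82, 81, 79, 79, 77, 77, 79, 75, 63, 64, 63, 63, 64, 65, 73, 82, 66, 41, 48, 56, 71, 82, 84, 87, 82]
274 [44, 42, 43, 44, 57, 73, 84, 87, 88, 83, 74, 82, 81, 80, 79, 77, 78, 79, 76, 63, 63, 64, 63, 63, 64, 72, 82, 68, 41, 48, 55, 71, 83, 86, 88, 84]
277 [41, 41, 40, 43, 57, 72, 82, 87, 89, 83, 74, 81, 82, 79, 80, 77, 78, 78, 75, 64, 64, 64, 63, 63, 64, 73, 83, 67, 40, 46, 56, 72, 84, 87, 91, 84]
280 [43, 43, 42, 43, 57, 71, 81, 86, 89, 82, 74, 82, 81, 78, 80, 78, 79, 78, 75, 63, 64, 63, 64, 63, 63, 71, 82, 67, 40, 42, 40, 55, 58, 58, 55, 39]
284 [45, 45, 45, 45, 55, 69, 79, 86, 88, 83, 75, 82, 81, 79, 80, 78, 78, 79, 76, 67, 63, 62, 63, 63, 63, 66, 64, 63, 62, 62, 62, 63, 64, 63, 51, 18]
[360, 361, 362, 363, 364, 365, 366, 367, 368, 369, 370, 371, 372, 373, 374, 375, 376, 377, 378, 379, 380, 381, 382, 383, 384, 385, 386, 387, 388, 389, 390, 391, 392, 393, 394, 395]
```

```bash
python3 -m handwheel '[{"fingers":-1,"travel":[0.6,0,0],"spin":0},{"fingers":-1,"travel":[0.65,0,0],"spin":0},{"fingers":-1,"travel":[0,0,0.5],"spin":0},{"fingers":-1,"travel":[-0.2,0,0],"spin":0},{"fingers":-1,"travel":[-0.2,0,0],"spin":0},{"fingers":-1,"travel":[0,0,0],"spin":0}]';  python3 -m handwheel '[{"fingers":-1,"travel":[-0.1,0,0.06],"spin":0},{"fingers":-1,"travel":[0,0,0],"spin":0}]';  python3 -m handwheel '[{"fingers":-1,"travel":[-0.1,0,0.06],"spin":0},{"fingers":-1,"travel":[0,0,0],"spin":0}]';  python3 -m handwheel '[{"fingers":-1,"travel":[-0.1,0,0.06],"spin":0},{"fingers":-1,"travel":[0,0,0],"spin":0}]';  python3 -m handwheel '[{"fingers":-1,"travel":[-0.1,0,0.06],"spin":0},{"fingers":-1,"travel":[0,0,0],"spin":0}]'
```

```text
t: 65.42
position: [0.4795, 0.0784, 0.0871]
tool_rot: [-2.224, 2.219, -0.0]
ft_force: [-0.4, 0.1, 0.1]
opening: 0.0002
finger_force: 0.0
t: 65.68
position: [0.4795, 0.0801, 0.0859]
tool_rot: [-2.223, 2.22, -0.0]
ft_force: [-0.0, -0.3, -0.3]
opening: 0.0001
finger_force: 0.0
t: 65.92
position: [0.4794, 0.0819, 0.0846]
tool_rot: [2.223, -2.22, -0.0]
ft_force: [0.1, 0.2, 0.0]
opening: -0.0006
finger_force: 0.0
t: 66.18
position: [0.4794, 0.0839, 0.0834]
tool_rot: [2.223, -2.22, -0.0]
ft_force: [-0.2, 0.0, -0.1]
opening: -0.0001
finger_force: 0.0
t: 66.42
position: [0.4794, 0.086, 0.0822]
tool_rot: [2.223, -2.22, -0.0]
ft_force: [-0.2, -0.6, 0.5]
opening: 0.0001
finger_force: 0.0
```

```bash
python3 -m handwheel '[{"fingers":-1,"travel":[-0.1,0,0.06],"spin":0},{"fingers":-1,"travel":[0,0,0],"spin":0}]';  python3 -m handwheel '[{"fingers":-1,"travel":[-0.1,0,0.06],"spin":0},{"fingers":-1,"travel":[0,0,0],"spin":0}]';  python3 -m handwheel '[{"fingers":-1,"travel":[-0.1,0,0.06],"spin":0},{"fingers":-1,"travel":[0,0,0],"spin":0}]';  python3 -m handwheel '[{"fingers":-1,"travel":[-0.1,0,0.06],"spin":0},{"fingers":-1,"travel":[0,0,0],"spin":0}]'
```

```text
t: 66.68
position: [0.4794, 0.088, 0.081]
tool_rot: [-2.223, 2.22, 0.0]
ft_force: [-0.4, -0.1, 0.2]
opening: 0.0001
finger_force: 0.0
t: 66.92
position: [0.4795, 0.0898, 0.0799]
tool_rot: [2.223, -2.22, 0.001]
ft_force: [0.1, -0.4, -0.0]
opening: -0.0
finger_force: 0.4
t: 67.18
position: [0.4798, 0.0908, 0.0789]
tool_rot: [2.221, -2.22, 0.004]
ft_force: [-0.0, -4.7, 1.3]
opening: 0.0
finger_force: 2.5
t: 67.42
position: [0.48, 0.0929, 0.0778]
tool_rot: [2.221, -2.22, 0.004]
ft_force: [0.4, -4.8, 2.6]
opening: -0.0
finger_force: 2.5
```

```bash
python3 -m handwheel '[{"fingers":-1,"travel":[0.8,0,0],"spin":0},{"fingers":-1,"travel":[0.8,0,0],"spin":0},{"fingers":-1,"travel":[0,0,-1],"spin":0},{"fingers":-1,"travel":[0,0,-1],"spin":0},{"fingers":-1,"travel":[0,0,-1],"spin":0},{"fingers":-1,"travel":[0,0,-1],"spin":0},{"fingers":-1,"travel":[0,0,-1],"spin":0},{"fingers":1,"travel":[0,0,-1],"spin":0},{"fingers":1,"travel":[0,0,-1],"spin":0},{"fingers":1,"travel":[-1,0,-1],"spin":0},{"fingers":1,"travel":[-1,0,-1],"spin":0},{"fingers":1,"travel":[-1,0,-1],"spin":0},{"fingers":1,"travel":[-1,0,-1],"spin":0},{"fingers":1,"travel":[-1,0,-1],"spin":0},{"fingers":1,"travel":[-1,0,-1],"spin":0},{"fingers":1,"travel":[-1,0,-1],"spin":0},{"fingers":1,"travel":[-1,0,0],"spin":0},{"fingers":1,"travel":[0,0,0],"spin":0}]'
python3 - <<'E'
from h import *; import pickle
p=read_camera("wrist"); save(p,"w12.png")
pickle.dump({k:p[k] for k in("intrinsics","R","t")},open("w12.pkl","wb"))
plan(.48,.25,.3,np.pi); r=regions_of(p,"hasp")
for q in r[:2]: a=np.argwhere(q["region"]); print(q["score"],a.min(0)[::-1],a.max(0)[::-1])
im=cv2.imread("pics/w12.png")
for u in (240,266,274,280): print(u,[im[v,u].tolist() for v in range(40,100,2)])
E
```

```text
t: 69.68
position: [0.4791, 0.2224, 0.3563]
tool_rot: [2.223, -2.218, -0.001]
ft_force: [-1.2, -0.4, -0.0]
opening: 0.0857
finger_force: 0.0
pos [0.4789 0.2218 0.3562] yyaw -3.14 travel [-1.41, -0.06, 2.81] spin 0.0003 j6 -1.28 open 0.0854 F [-0.3 -0.5 -0.1] t 69.7
0.61 [260  68] [288  90]
0.36 [228  67] [319 314]
240 [[37, 55, 94], [36, 54, 90], [35, 52, 87], [34, 52, 88], [35, 51, 86], [34, 52, 87], [34, 53, 90], [36, 54, 92], [36, 55, 92], [34, 53, 89], [34, 53, 89], [35, 53, 90], [34, 52, 89], [36, 53, 89], [32, 50, 84], [27, 39, 66], [29, 41, 66], [28, 40, 66], [28, 40, 66], [27, 40, 65], [28, 40, 67], [28, 41, 68], [28, 42, 67], [28, 42, 67], [26, 38, 64], [39, 72, 110], [57, 107, 164], [57, 105, 162], [57, 105, 162], [55, 106, 162]]
266 [[27, 40, 67], [26, 40, 67], [27, 40, 67], [27, 41, 67], [28, 40, 68], [27, 42, 70], [27, 40, 68], [29, 41, 68], [29, 41, 69], [29, 43, 69], [29, 43, 69], [27, 42, 68], [28, 41, 68], [29, 44, 69], [43, 109, 145], [41, 102, 136], [30, 72, 95], [44, 108, 146], [43, 110, 147], [42, 106, 141], [42, 104, 138], [43, 110, 147], [56, 145, 196], [55, 14
[... 310 characters left out ...]
08, 143], [43, 106, 142], [32, 76, 101], [44, 109, 145], [43, 109, 146], [44, 110, 146], [44, 111, 147], [43, 105, 140], [56, 144, 192], [57, 148, 195], [52, 135, 181], [30, 55, 81], [54, 104, 160], [54, 103, 158], [55, 103, 159], [55, 103, 159]]
280 [[28, 41, 68], [28, 40, 68], [28, 42, 69], [30, 41, 69], [28, 40, 67], [28, 42, 70], [30, 44, 71], [29, 42, 70], [29, 43, 70], [27, 40, 67], [27, 41, 67], [27, 42, 68], [27, 42, 69], [26, 39, 66], [42, 106, 140], [45, 111, 147], [34, 76, 100], [44, 109, 145], [44, 110, 146], [44, 107, 142], [42, 106, 142], [40, 101, 136], [54, 141, 189], [58, 150, 194], [52, 138, 185], [33, 59, 88], [57, 109, 167], [56, 109, 167], [57, 108, 167], [58, 108, 167]]
```

```bash
python3 - <<'E'
from h import *; import pickle
p=pickle.load(open("w12.pkl","rb")); hasp(p,90.5,67)
p=read_camera("wrist"); r=regions_of(p,"lid"); m=r[0]["region"]
a=np.argwhere(m);print(r[0]["score"],a.min(0)[::-1],a.max(0)[::-1])
E
```

```text
edge y [0.4796 0.1287 0.118 ] tab 67
0 [272.8  70.1]
0.05 [272.8  67.9]
0.1 [272.8  65.6]
0.15 [272.8  63.4]
0.2 [272.8  61.2]
0.3 [272.8  56.9]
0.95 [227  69] [318 315]
```

```bash
python3 - <<'E'
from h import *
p=read_camera("top"); world(p,"hook",.265); world(p,"hook_seat",.265); world(p,"scale",.2)
for uv in((110+643*.4375,160+80*.4375),(110+683*.4375,160+83*.4375),(110+640*.4375,160+148*.4375)): print(ray(p,uv,.27).round(3))
s=read_camera("side"); world(s,"hook",.265)
plan(.45,-.33,.42,np.pi)
E
```

```text
hook 0.63 [400. 196.] [387 188] [409 223] [ 0.5469 -0.3881  0.265 ]
hook 0.4 [229. 218.] [212 204] [254 229] [0.4608 0.1736 0.265 ]
hook_seat 0.73 [397. 197.] [389 188] [407 225] [ 0.543  -0.3805  0.265 ]
scale 0.64 [389. 195.] [369 174] [416 226] [ 0.5605 -0.3692  0.2   ]
[ 0.55  -0.359  0.27 ]
[ 0.547 -0.417  0.27 ]
[ 0.451 -0.354  0.27 ]
hook 0.57 [276. 175.] [264 146] [289 210] [0.4741 0.0906 0.265 ]
hook 0.56 [308. 285.] [278 278] [319 300] [ 0.5426 -0.37    0.265 ]
pos [0.4794 0.2216 0.3574] yyaw -3.141 travel [27.58, 1.49, -3.13] spin 0.0001 j6 -1.28 open 0.0856 F [ 0.1  0.7 -0.1] t 70.2
```

```bash
python3 -m handwheel '[{"fingers":1,"travel":[1,0,-0.2],"spin":0},{"fingers":1,"travel":[1,0,-0.2],"spin":0},{"fingers":1,"travel":[1,0,-0.2],"spin":0},{"fingers":1,"travel":[1,0,-0.2],"spin":0},{"fingers":1,"travel":[1,0,-0.2],"spin":0},{"fingers":1,"travel":[1,0,-0.2],"spin":0},{"fingers":1,"travel":[1,0,-0.2],"spin":0},{"fingers":1,"travel":[1,0,-0.2],"spin":0},{"fingers":1,"travel":[1,0,-0.2],"spin":0},{"fingers":1,"travel":[1,0,-0.2],"spin":0},{"fingers":1,"travel":[1,0,-0.2],"spin":0},{"fingers":1,"travel":[1,0,-0.2],"spin":0},{"fingers":1,"travel":[1,0,-0.2],"spin":0},{"fingers":1,"travel":[1,0,-0.2],"spin":0},{"fingers":1,"travel":[1,0,-0.2],"spin":0},{"fingers":1,"travel":[1,0,-0.2],"spin":0},{"fingers":1,"travel":[1,0,0],"spin":0},{"fingers":1,"travel":[1,0,0],"spin":0},{"fingers":1,"travel":[1,0,0],"spin":0},{"fingers":1,"travel":[1,0,0],"spin":0}]'
python3 -m handwheel '[{"fingers":1,"travel":[1,0,0],"spin":0},{"fingers":1,"travel":[1,0,0],"spin":0},{"fingers":1,"travel":[1,0,0],"spin":0},{"fingers":1,"travel":[1,0,0],"spin":0},{"fingers":1,"travel":[1,0,0],"spin":0},{"fingers":1,"travel":[1,0,0],"spin":0},{"fingers":1,"travel":[1,0,0],"spin":0},{"fingers":1,"travel":[1,0,0],"spin":0},{"fingers":1,"travel":[0,0,0],"spin":0}]'
python3 - <<'E'
from h import *; import pickle
p=read_camera("wrist"); save(p,"w13.png")
pickle.dump({k:p[k] for k in("intrinsics","R","t")},open("w13.pkl","wb"))
plan(.48,.25,.3,np.pi); r=regions_of(p,"hook")
for q in r[:2]: a=np.argwhere(q["region"]); print(q["score"],a.min(0)[::-1],a.max(0)[::-1],q["centre"])
print(proj(p,(.475,-.388,.265)))
E
```

```text
t: 72.68
position: [0.4796, -0.1795, 0.4215]
tool_rot: [2.222, -2.22, 0.0]
ft_force: [-0.1, -0.6, 0.1]
opening: 0.0858
finger_force: 0.0
t: 73.8
position: [0.4798, -0.3397, 0.4209]
tool_rot: [2.221, -2.222, -0.001]
ft_force: [0.2, -1.0, 0.2]
opening: 0.0856
finger_force: 0.0
pos [ 0.4799 -0.3387  0.4211] yyaw -3.141 travel [-29.43, -0.01, 6.08] spin 0.0 j6 -2.31 open 0.0855 F [0.6 0.7 0. ] t 73.8
0.71 [150  98] [319 199] [191.6, 143.8]
[279.18712425 146.30678985]
```

View pics/w13.png

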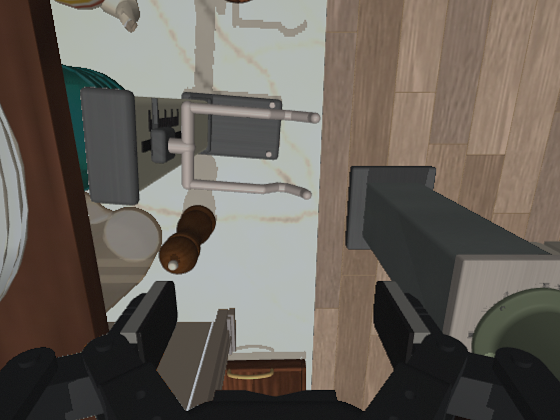

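```bash
python3 - <<'E'
from h import *; import pickle
p=pickle.load(open("w13.pkl","rb"))
for z in(.27,.275,.279):
    a,b=ray(p,(315,118),z),ray(p,(306,194),z); d=b-a; m=(a+b)/2
    yaw=np.arctan2(-d[0],d[1]); ex=np.array([np.cos(yaw),np.sin(yaw),0])
    print(z,a.round(4),b.round(4),np.linalg.norm(d).round(4),"yaw",yaw.round(3),"seat",(m+.024*ex).round(4))
for z in(.27,.3):
    a,b=ray(p,(187,103),z),ray(p,(187,184),z);d=b-a; print(z,a.round(4),b.round(4),np.linalg.norm(d).round(4),np.arctan2(-d[0],d[1]).round(3),"tips from cb",((a+b)/2).round(4))
im=cv2.cvtColor(p["image"],cv2.COLOR_RGB2HSV) if "image" in p else None
g=cv2.imread("pics/w13.png"); 
for c in((315,118),(306,194)):
    print(g[c[1]-8:c[1]+9:2,c[0]-10:c[0]+11:2].sum(2)//3)
E
```

```text
0.27 [ 0.4475 -0.4101  0.27  ] [ 0.4528 -0.3497  0.27  ] 0.0606 yaw -0.087 seat [ 0.4741 -0.382   0.27  ]
0.275 [ 0.4481 -0.4103  0.275 ] [ 0.4533 -0.351   0.275 ] 0.0595 yaw -0.087 seat [ 0.4746 -0.3827  0.275 ]
0.279 [ 0.4485 -0.4104  0.279 ] [ 0.4536 -0.352   0.279 ] 0.0586 yaw -0.087 seat [ 0.475  -0.3833  0.279 ]
0.27 [ 0.5454 -0.4212  0.27  ] [ 0.5504 -0.3582  0.27  ] 0.0631 -0.08 tips from cb [ 0.5479 -0.3897  0.27  ]
0.3 [ 0.5381 -0.421   0.3   ] [ 0.5426 -0.365   0.3   ] 0.0563 -0.08 tips from cb [ 0.5403 -0.393   0.3   ]
[[177 184 184 183 183 182 181 181 186 107 110]
 [ 83  81  98  92 138 139 170 183 187 105 113]
 [112 111  79  76 105 118 108 164 187 100 111]
 [126 115  83 107 140 154 147 109 187 107 111]
 [127 114  88 118 150 165 156 122 182 107 113]
 [114 112  88 110 142 163 144 129 188 104 116]
 [147 134 121 104 115 125 131 177 186 101 116]
 [182 182 182 184 185 185 183 182 184  99 114]
 [182 181 181 182 181 181 181 182 178 101 114]]
[[ 74 134 166 176 184 182 181 179 177 179 180]
 [ 97  91  87  77  84 165 182 179 179 179 181]
 [121 116 100  75  76  77 110 173 180 178 180]
 [128 129  90  78 103 118 117 101 179 175 178]
 [116 124  92  92 135 157 153 123 173 176 180]
 [186 143 123  92 141 166 158 126 179 179 179]
 [183 183 186 172 131 142 141 156 182 180 180]
 [182 182 183 183 185 185 185 183 182 181 179]
 [183 183 183 183 182 183 183 183 182 181 180]]
```

```bash
python3 -m handwheel '[{"fingers":1,"travel":[-1,0,0],"spin":0},{"fingers":1,"travel":[-1,0,0],"spin":0},{"fingers":1,"travel":[-1,0,0],"spin":0},{"fingers":1,"travel":[-1,0,0],"spin":0},{"fingers":1,"travel":[-1,0,0],"spin":0},{"fingers":1,"travel":[-1,0,0],"spin":0},{"fingers":1,"travel":[-1,0,0],"spin":0},{"fingers":1,"travel":[-1,0,0],"spin":0},{"fingers":1,"travel":[-1,0,0],"spin":0},{"fingers":1,"travel":[-1,0,0],"spin":0},{"fingers":1,"travel":[-1,0,0],"spin":0},{"fingers":1,"travel":[-1,0,0],"spin":0},{"fingers":1,"travel":[-1,0,0],"spin":0},{"fingers":1,"travel":[-1,0,0],"spin":0},{"fingers":1,"travel":[-1,0,0],"spin":0},{"fingers":1,"travel":[-1,0,0],"spin":0},{"fingers":1,"travel":[-1,0,0],"spin":0},{"fingers":1,"travel":[-1,0,0],"spin":0},{"fingers":1,"travel":[-1,0,0],"spin":0},{"fingers":1,"travel":[-1,0,0],"spin":0}]'
python3 -m handwheel '[{"fingers":1,"travel":[-1,0,0.8],"spin":0},{"fingers":1,"travel":[-1,0,0.8],"spin":0},{"fingers":1,"travel":[-1,0,0.8],"spin":0},{"fingers":1,"travel":[-1,0,0.8],"spin":0},{"fingers":1,"travel":[-1,0,0.8],"spin":0},{"fingers":1,"travel":[-1,0,0.8],"spin":0},{"fingers":1,"travel":[-1,0,0.8],"spin":0},{"fingers":1,"travel":[-1,0,0.8],"spin":0},{"fingers":1,"travel":[-1,0,0.8],"spin":0},{"fingers":1,"travel":[-0.8,0,0.8],"spin":0},{"fingers":1,"travel":[0,0,0],"spin":0}]'
python3 - <<'E'
from h import *; import pickle
p=read_camera("wrist"); save(p,"w14.png"); plan(.4797,.2577,.184,np.pi)
im=p["image"].astype(int)
# hasp/edge rows and bar columns
for q in regions_of(p,"bar_mid")[:2]: a=np.argwhere(q["region"]); print(q["score"],a.min(0)[::-1],a.max(0)[::-1],q["centre"])
print(proj(p,(.4797,.2577,.178)),proj(p,(.4797,.2577+.056,.178)),proj(p,(.4797,.2577-.056,.178)))
v=200
for v in(60,100,150,200,240): print(v,[im[v,u].sum()//3 for u in range(255,300,2)])
E
```

```text
t: 76.4
position: [0.4793, 0.0631, 0.4215]
tool_rot: [-2.223, 2.22, -0.0]
ft_force: [0.3, 0.7, -0.0]
opening: 0.0854
finger_force: 0.0
t: 77.78
position: [0.4783, 0.2586, 0.2598]
tool_rot: [2.223, -2.216, -0.002]
ft_force: [-0.1, -0.9, -0.0]
opening: 0.0856
finger_force: 0.0
pos [0.4788 0.258  0.2608] yyaw -3.14 travel [0.01, -0.05, 3.84] spin 0.0003 j6 -1.21 open 0.0853 F [ 0.2 -0.4  0.7] t 77.8
0.82 [206   7] [337 341] [271.0, 167.8]
0.32 [252   7] [291  29] [273.8, 18.3]
[270.52848906 234.77826881] [270.63458181 310.23513055] [270.40430566 146.45470778]
60 [np.int64(100), np.int64(97), np.int64(98), np.int64(102), np.int64(105), np.int64(105), np.int64(104), np.int64(105), np.int64(104), np.int64(101), np.int64(102), np.int64(105), np.int64(106), np.int64(107), np.int64(108), np.int64(108), np.int64(110), np.int64(114), np.int64(113), np.int64(103), np.int64(102), np.int64(101), np.int64(105)]
100 [np.int64(100), np.int64(98), np.int64(98), np.int64(103), np.int64(107), np.int64(105), np.int64(82), np.int64(77), np.int64(77), np.int64(77), np.int64(76), np.int64(75), np.int64(77),
[... 490 characters left out ...]
116)]
200 [np.int64(101), np.int64(102), np.int64(105), np.int64(81), np.int64(101), np.int64(117), np.int64(127), np.int64(131), np.int64(128), np.int64(124), np.int64(118), np.int64(105), np.int64(78), np.int64(70), np.int64(104), np.int64(104), np.int64(106), np.int64(109), np.int64(111), np.int64(114), np.int64(117), np.int64(116), np.int64(119)]
240 [np.int64(103), np.int64(105), np.int64(105), np.int64(83), np.int64(103), np.int64(118), np.int64(127), np.int64(133), np.int64(129), np.int64(123), np.int64(115), np.int64(100), np.int64(70), np.int64(106), np.int64(106), np.int64(105), np.int64(107), np.int64(111), np.int64(114), np.int64(116), np.int64(114), np.int64(116), np.int64(117)]
```

```bash
python3 -m handwheel '[{"fingers":1,"travel":[0,-0.05,0.8],"spin":0},{"fingers":1,"travel":[0,0,0.8],"spin":0},{"fingers":1,"travel":[0,0,0.8],"spin":0},{"fingers":1,"travel":[0,0,0.8],"spin":0},{"fingers":1,"travel":[0,0,0.6],"spin":0},{"fingers":-1,"travel":[0,0,0],"spin":0},{"fingers":-1,"travel":[0,0,0],"spin":0},{"fingers":-1,"travel":[0,0,0],"spin":0},{"fingers":-1,"travel":[0,0,0],"spin":0},{"fingers":-1,"travel":[0,0,0],"spin":0},{"fingers":-1,"travel":[0,0,0],"spin":0},{"fingers":-1,"travel":[0,0,0],"spin":0}]'
python3 -m handwheel '[{"fingers":-1,"travel":[0,0,-0.2],"spin":0},{"fingers":-1,"travel":[0,0,-0.2],"spin":0},{"fingers":-1,"travel":[0,0,-0.2],"spin":0},{"fingers":-1,"travel":[0,0,0],"spin":0}]'
python3 -m handwheel '[{"fingers":-1,"travel":[0,0,-0.2],"spin":0},{"fingers":-1,"travel":[0,0,-0.2],"spin":0},{"fingers":-1,"travel":[0,0,-0.2],"spin":0},{"fingers":-1,"travel":[0,0,0],"spin":0}]'
```

```text
t: 79.38
position: [0.4811, 0.258, 0.1861]
tool_rot: [-2.221, 2.219, -0.001]
ft_force: [1.9, -1.0, 3.4]
opening: 0.0096
finger_force: 58.7
t: 79.88
position: [0.48, 0.2578, 0.1974]
tool_rot: [2.222, -2.22, -0.0]
ft_force: [-0.3, 1.2, -5.6]
opening: 0.0098
finger_force: 58.6
t: 80.38
position: [0.4806, 0.258, 0.21]
tool_rot: [-2.222, 2.219, -0.001]
ft_force: [0.5, 0.1, -6.9]
opening: 0.0093
finger_force: 58.6
```

```bash
python3 -m handwheel '[{"fingers":-1,"travel":[0,0,-0.6],"spin":0},{"fingers":-1,"travel":[0,0,-0.6],"spin":0},{"fingers":-1,"travel":[0,0,-0.6],"spin":0},{"fingers":-1,"travel":[0,0,-0.6],"spin":0},{"fingers":-1,"travel":[0.2,0,-0.6],"spin":0},{"fingers":-1,"travel":[0.4,0.2,-0.6],"spin":0},{"fingers":-1,"travel":[0.6,0.3,-0.6],"spin":0},{"fingers":-1,"travel":[0.8,0.3,-0.6],"spin":0},{"fingers":-1,"travel":[0.8,0.3,0],"spin":0},{"fingers":-1,"travel":[0.8,0.3,0],"spin":0},{"fingers":-1,"travel":[0.8,0.3,0],"spin":0},{"fingers":-1,"travel":[0.8,0.3,0],"spin":0},{"fingers":-1,"travel":[0.8,0.3,0],"spin":0},{"fingers":-1,"travel":[0.8,0.3,0],"spin":0},{"fingers":-1,"travel":[0.8,0.3,0],"spin":0},{"fingers":-1,"travel":[0.8,0.3,0],"spin":0},{"fingers":-1,"travel":[0.8,0.3,0],"spin":0},{"fingers":-1,"travel":[0.8,0.3,0],"spin":0},{"fingers":-1,"travel":[0.8,0.3,0],"spin":0},{"fingers":-1,"travel":[0.8,0.3,0],"spin":0}]'
python3 -m handwheel '[{"fingers":-1,"travel":[0.8,0.3,0],"spin":0},{"fingers":-1,"travel":[0.8,0.3,0],"spin":0},{"fingers":-1,"travel":[0.8,0.3,0],"spin":0},{"fingers":-1,"travel":[0.8,0.3,0],"spin":0},{"fingers":-1,"travel":[0.8,0.2,0],"spin":0},{"fingers":-1,"travel":[0.8,0,0],"spin":0},{"fingers":-1,"travel":[0.8,0,0],"spin":0},{"fingers":-1,"travel":[0.8,0,0],"spin":0},{"fingers":-1,"travel":[0.8,0,0],"spin":0},{"fingers":-1,"travel":[0.8,0,0],"spin":0},{"fingers":-1,"travel":[0.8,0,0],"spin":0},{"fingers":-1,"travel":[0.8,0,0],"spin":0},{"fingers":-1,"travel":[0.8,0,0],"spin":0},{"fingers":-1,"travel":[0.8,0,0],"spin":0},{"fingers":-1,"travel":[0.8,0,0],"spin":0},{"fingers":-1,"travel":[0.8,0,0],"spin":0},{"fingers":-1,"travel":[0.8,0,0],"spin":0},{"fingers":-1,"travel":[0.8,0,0],"spin":0},{"fingers":-1,"travel":[0.8,0,0],"spin":0},{"fingers":-1,"travel":[0.8,0,0],"spin":0}]'
python3 - <<'E'
from h import *
plan(.36,-.373,.307,np.pi-.087)
E
```

```text
t: 82.88
position: [0.3921, 0.0247, 0.3056]
tool_rot: [-2.223, 2.22, -0.0]
ft_force: [0.0, -0.2, -6.3]
opening: 0.0097
finger_force: 58.7
t: 85.38
position: [0.3649, -0.2954, 0.3055]
tool_rot: [-2.223, 2.22, -0.0]
ft_force: [-0.1, 0.8, -6.7]
opening: 0.0096
finger_force: 58.7
pos [ 0.3649 -0.2954  0.3055] yyaw -3.14 travel [3.88, 0.25, -0.08] spin 0.014 j6 -2.41 open 0.0096 F [-0.1  0.8 -6.7] t 85.4
```

```bash
python3 -m handwheel '[{"fingers":-1,"travel":[0.8,0.05,0],"spin":0},{"fingers":-1,"travel":[0.8,0.05,0],"spin":0},{"fingers":-1,"travel":[0.8,0.05,0],"spin":0},{"fingers":-1,"travel":[0.8,0.05,0],"spin":0},{"fingers":-1,"travel":[0.68,0.05,0],"spin":0},{"fingers":-1,"travel":[0,0,0],"spin":0.007},{"fingers":-1,"travel":[0,0,0],"spin":0.007},{"fingers":-1,"travel":[0,0,0],"spin":0},{"fingers":-1,"travel":[0,0,0],"spin":0},{"fingers":-1,"travel":[0,0,0],"spin":0}]'
python3 - <<'E'
from h import *
p=read_camera("wrist"); save(p,"w15.png")
for q in regions_of(p,"hook")[:2]: a=np.argwhere(q["region"]); print(q["score"],a.min(0)[::-1],a.max(0)[::-1],q["centre"])
t=read_camera("top"); world(t,"hook",.265)
plan(.4735,-.3825,.307,np.pi-.087)
for yy in(-.03,.03):
    for X in((-.024,.279),(.078,.27)):
        c,s=np.cos(-.087),np.sin(-.087); print(proj(p,(.4735+c*X[0]-s*yy,-.3825+s*X[0]+c*yy,X[1])).round(0))
E
```

```text
t: 86.62
position: [0.36, -0.372, 0.3055]
tool_rot: [2.123, -2.315, 0.0]
ft_force: [0.7, 0.1, -6.9]
opening: 0.0094
finger_force: 58.7
0.56 [  0 197] [110 331] [52.9, 302.9]
hook 0.59 [400. 198.] [388 188] [409 224] [ 0.5409 -0.3897  0.265 ]
pos [ 0.36   -0.3719  0.3055] yyaw 3.055 travel [0.04, -5.7, -0.08] spin 0.0001 j6 -2.43 open 0.0095 F [ 0.9  0.2 -5.4] t 86.8
[ 78. 218.]
[-121.  212.]
[ 99. 328.]
[-82. 318.]
```

```bash
python3 -m handwheel '[{"fingers":-1,"travel":[0,-0.3,0],"spin":0},{"fingers":-1,"travel":[0,-0.5,0],"spin":0},{"fingers":-1,"travel":[0,-0.5,0],"spin":0},{"fingers":-1,"travel":[0,-0.5,0],"spin":0},{"fingers":-1,"travel":[0,-0.5,0],"spin":0},{"fingers":-1,"travel":[0,-0.5,0],"spin":0},{"fingers":-1,"travel":[0,-0.5,0],"spin":0},{"fingers":-1,"travel":[0,-0.5,0],"spin":0},{"fingers":-1,"travel":[0,-0.5,0],"spin":0},{"fingers":-1,"travel":[0,-0.5,0],"spin":0},{"fingers":-1,"travel":[0,-0.5,0],"spin":0},{"fingers":-1,"travel":[0,-0.3,0],"spin":0},{"fingers":-1,"travel":[0,-0.1,0],"spin":0},{"fingers":-1,"travel":[0,0,0],"spin":0},{"fingers":-1,"travel":[0,0,0],"spin":0}]'
python3 - <<'E'
from h import *
plan(.4735,-.3825,.265,np.pi-.087)
p=read_camera("wrist"); save(p,"w16.png")
for q in regions_of(p,"hook")[:2]: a=np.argwhere(q["region"]); print(q["score"],a.min(0)[::-1],a.max(0)[::-1],q["centre"])
E
```

```text
t: 88.7
position: [0.4733, -0.3818, 0.3055]
tool_rot: [2.122, -2.316, -0.0]
ft_force: [0.5, -0.5, -5.9]
opening: 0.0096
finger_force: 58.7
pos [ 0.4733 -0.3818  0.3055] yyaw 3.054 travel [0.04, -0.02, 2.03] spin -0.0 j6 -2.28 open 0.0096 F [ 0.5 -0.5 -5.9] t 88.7
0.94 [ 61 199] [328 325] [130.7, 250.5]
```

```bash
python3 -m handwheel '[{"fingers":-1,"travel":[0,0,0.3],"spin":0},{"fingers":-1,"travel":[0,0,0.3],"spin":0},{"fingers":-1,"travel":[0,0,0.3],"spin":0},{"fingers":-1,"travel":[0,0,0.3],"spin":0},{"fingers":-1,"travel":[0,0,0.3],"spin":0},{"fingers":-1,"travel":[0,0,0],"spin":0}]'; python3 -m handwheel '[{"fingers":-1,"travel":[0,0,0.2],"spin":0},{"fingers":-1,"travel":[0,0,0.2],"spin":0},{"fingers":-1,"travel":[0,0,0.2],"spin":0},{"fingers":-1,"travel":[0,0,0],"spin":0}]'; python3 -m handwheel '[{"fingers":-1,"travel":[0,0,0.2],"spin":0},{"fingers":-1,"travel":[0,0,0.2],"spin":0},{"fingers":-1,"travel":[0,0,0],"spin":0}]'
```

```text
t: 89.55
position: [0.4732, -0.3816, 0.2748]
tool_rot: [2.123, -2.316, -0.002]
ft_force: [-0.1, 0.5, -6.2]
opening: 0.0093
finger_force: 58.7
t: 90.05
position: [0.4735, -0.3818, 0.2633]
tool_rot: [2.123, -2.316, -0.0]
ft_force: [-1.7, 1.1, -3.5]
opening: 0.0097
finger_force: 59.0
t: 90.42
position: [0.4735, -0.3818, 0.2553]
tool_rot: [2.123, -2.316, -0.0]
ft_force: [-3.0, 1.8, -0.9]
opening: 0.0096
finger_force: 59.2
```

```bash
python3 -m handwheel '[{"fingers":-1,"travel":[0,0.1,0.05],"spin":0},{"fingers":-1,"travel":[0,0.1,0.05],"spin":0},{"fingers":-1,"travel":[0,0,0],"spin":0}]';  python3 -m handwheel '[{"fingers":-1,"travel":[0,0.1,0],"spin":0},{"fingers":-1,"travel":[0,0.1,0.05],"spin":0},{"fingers":-1,"travel":[0,0,0],"spin":0}]'
```

```text
t: 90.8
position: [0.4713, -0.3819, 0.2543]
tool_rot: [-2.122, 2.313, -0.006]
ft_force: [5.4, -1.0, -1.6]
opening: 0.0098
finger_force: 59.3
t: 91.18
position: [0.4706, -0.3819, 0.2544]
tool_rot: [-2.12, 2.308, -0.015]
ft_force: [13.4, 0.4, -2.1]
opening: 0.0096
finger_force: 59.5
```

```bash
python3 -m handwheel '[{"fingers":-1,"travel":[0,-0.3,0],"spin":0},{"fingers":-1,"travel":[0,0,0],"spin":0}]';  python3 -m handwheel '[{"fingers":-1,"travel":[0,0,0.1],"spin":0},{"fingers":-1,"travel":[0,0,0.1],"spin":0},{"fingers":-1,"travel":[0,0,0],"spin":0}]'
```

```text
t: 91.42
position: [0.4717, -0.382, 0.2525]
tool_rot: [2.123, -2.315, 0.001]
ft_force: [1.2, -1.4, -1.7]
opening: 0.0096
finger_force: 59.6
t: 91.8
position: [0.4716, -0.3819, 0.2485]
tool_rot: [2.123, -2.316, 0.001]
ft_force: [0.6, -2.5, -0.4]
opening: 0.0099
finger_force: 59.6
```

```bash
python3 -m handwheel '[{"fingers":-1,"travel":[0,0,0.1],"spin":0},{"fingers":-1,"travel":[0,0,0],"spin":0},{"fingers":-1,"travel":[0,0,0],"spin":0}]';  python3 -m handwheel '[{"fingers":-1,"travel":[0,0,0.1],"spin":0},{"fingers":-1,"travel":[0,0,0],"spin":0},{"fingers":-1,"travel":[0,0,0],"spin":0}]'; python3 -m handwheel '[{"fingers":-1,"travel":[0,0,0.1],"spin":0},{"fingers":-1,"travel":[0,0,0],"spin":0},{"fingers":-1,"travel":[0,0,0],"spin":0}]'
```

```text
t: 92.18
position: [0.4716, -0.3819, 0.2466]
tool_rot: [2.123, -2.316, 0.001]
ft_force: [1.3, -2.8, -0.5]
opening: 0.0094
finger_force: 59.7
t: 92.55
position: [0.4716, -0.3819, 0.2446]
tool_rot: [2.123, -2.316, 0.001]
ft_force: [1.4, -3.5, 0.0]
opening: 0.0094
finger_force: 59.7
t: 92.92
position: [0.4716, -0.3818, 0.2426]
tool_rot: [2.123, -2.316, 0.001]
ft_force: [1.4, -5.3, 0.7]
opening: 0.0096
finger_force: 59.7
```

```bash
python3 -m handwheel '[{"fingers":0,"travel":[0,0,0],"spin":0},{"fingers":0.8,"travel":[0,0,0],"spin":0},{"fingers":0.8,"travel":[0,0,0],"spin":0},{"fingers":0.8,"travel":[0,0,0],"spin":0}]';  python3 -m handwheel '[{"fingers":0.8,"travel":[0,0,-0.5],"spin":0},{"fingers":0.8,"travel":[0,0,-0.7],"spin":0},{"fingers":0.8,"travel":[0,0,-0.8],"spin":0},{"fingers":0.8,"travel":[0,0,-0.8],"spin":0},{"fingers":0.8,"travel":[0,0,-0.8],"spin":0},{"fingers":0.8,"travel":[0,0,-0.8],"spin":0},{"fingers":0.8,"travel":[0,0,0],"spin":0},{"fingers":0.8,"travel":[0,0,0],"spin":0}]'
python3 - <<'E'
from h import *
p=read_camera("wrist"); save(p,"w17.png")
for n in("bar_mid","hook","caddy"):
  for q in regions_of(p,n)[:2]: a=np.argwhere(q["region"]); print(n,q["score"],a.min(0)[::-1],a.max(0)[::-1],q["centre"])
pr=lambda x,y,z:proj(p,(x,y,z)).round(0)
print(pr(.4715,-.382,.235),pr(.4715+.0049,-.382+.056,.235),pr(.4715-.0049,-.382-.056,.235))
plan()
E
```

```text
t: 93.42
position: [0.4715, -0.3813, 0.2423]
tool_rot: [-2.123, 2.316, 0.001]
ft_force: [1.0, -0.8, 0.7]
opening: 0.0769
finger_force: 0.0
t: 94.42
position: [0.4714, -0.3815, 0.3301]
tool_rot: [2.123, -2.316, -0.001]
ft_force: [0.3, 0.7, -0.2]
opening: 0.0766
finger_force: 0.0
bar_mid 0.71 [211  10] [335 333] [276.8, 159.7]
bar_mid 0.67 [210  10] [335 333] [274.0, 163.2]
hook 0.76 [108 178] [312 280] [164.1, 227.3]
hook 0.24 [210  10] [335 333] [274.6, 161.5]
caddy 0.91 [209  10] [335 334] [271.1, 162.5]
[273. 228.] [273. 300.] [273. 144.]
pos [ 0.4713 -0.3814  0.3297] yyaw 3.055 travel [0.0, 0.0, 0.0] spin 0 j6 -2.29 open 0.0768 F [-0.5 -0.3 -0.3] t 94.6
```

```bash
W='{"fingers":0.8,"travel":[0,0,0],"spin":0}'; for i in 1 2 3; do python3 -m handwheel '[{"fingers":0.8,"travel":[0,0,0],"spin":0},{"fingers":0.8,"travel":[0,0,0],"spin":0},{"fingers":0.8,"travel":[0,0,0],"spin":0},{"fingers":0.8,"travel":[0,0,0],"spin":0},{"fingers":0.8,"travel":[0,0,0],"spin":0},{"fingers":0.8,"travel":[0,0,0],"spin":0},{"fingers":0.8,"travel":[0,0,0],"spin":0},{"fingers":0.8,"travel":[0,0,0],"spin":0},{"fingers":0.8,"travel":[0,0,0],"spin":0},{"fingers":0.8,"travel":[0,0,0],"spin":0},{"fingers":0.8,"travel":[0,0,0],"spin":0},{"fingers":0.8,"travel":[0,0,0],"spin":0},{"fingers":0.8,"travel":[0,0,0],"spin":0},{"fingers":0.8,"travel":[0,0,0],"spin":0},{"fingers":0.8,"travel":[0,0,0],"spin":0},{"fingers":0.8,"travel":[0,0,0],"spin":0}]' | head -1; python3 - <<'E'
from h import *
a=read_camera("wrist"); 
for i in range(4): b=read_camera("wrist")
d=cv2.absdiff(a["image"],b["image"]); print("diff",d.mean(),(d.max(2)>40).sum())
save(b,"still.png")
im=b["image"].astype(int)
print([int(im[v,272].sum()//3) for v in range(0,60,2)])
E
done
```

```text
t: 96.62
diff 0.5564895124716553 32
[147, 147, 146, 145, 147, 106, 96, 91, 70, 77, 95, 91, 100, 97, 84, 73, 55, 74, 76, 82, 105, 105, 104, 105, 104, 106, 105, 105, 105, 104]
t: 98.88
diff 0.5359339569160998 63
[147, 146, 146, 145, 147, 107, 97, 92, 69, 79, 96, 91, 100, 97, 85, 72, 55, 74, 76, 83, 105, 104, 104, 104, 104, 105, 104, 105, 104, 105]
t: 101.12
diff 0.5550722789115646 107
[147, 147, 145, 146, 147, 106, 97, 92, 69, 78, 95, 91, 99, 97, 85, 73, 56, 74, 76, 82, 105, 105, 104, 104, 104, 104, 105, 105, 105, 104]
```

```bash
python3 - <<'E'
from h import *
p=read_camera("wrist"); b=.067
e=ray(p,(272,39),b+.108); y0=e[1]+.129; print(e)
for f in(0,.05,.1,.15,.2,.3):
    print(f,proj(p,(.468,y0-.133-.045*np.sin(f)-.019*np.cos(f),b+.104-.045*np.cos(f)+.019*np.sin(f))).round(1))
im=p["image"].astype(int)
print([im[v,272].tolist() for v in range(6,42,2)])
# bar columns at centre and ends
for v in(160,200,240,280): print(v,[int(im[v,u].sum()//3) for u in range(250,300,2)])
E
```

```text
[ 0.46154785 -0.5074335   0.175     ]
0 [262.5  20.3]
0.05 [262.2  17. ]
0.1 [261.9  13.8]
0.15 [261.6  10.6]
0.2 [261.3   7.3]
0.3 [260.7   1. ]
[[153, 147, 136], [155, 149, 138], [118, 108, 96], [143, 107, 42], [134, 101, 41], [100, 74, 31], [114, 86, 36], [140, 106, 43], [135, 100, 40], [146, 109, 43], [142, 107, 43], [123, 93, 36], [106, 80, 33], [80, 60, 26], [111, 73, 40], [114, 75, 41], [123, 81, 44], [159, 104, 55]]
160 [93, 96, 98, 96, 103, 102, 103, 107, 87, 107, 122, 130, 131, 129, 123, 115, 97, 98, 103, 106, 109, 111, 111, 112, 116]
200 [93, 97, 102, 76, 71, 71, 74, 76, 80, 103, 119, 129, 132, 130, 125, 115, 99, 73, 76, 75, 76, 77, 111, 117, 118]
240 [92, 94, 100, 99, 100, 106, 105, 107, 87, 98, 116, 127, 134, 131, 125, 115, 97, 104, 107, 106, 108, 112, 116, 117, 116]
280 [106, 105, 104, 100, 99, 107, 109, 105, 101, 92, 113, 126, 135, 132, 125, 116, 94, 105, 108, 105, 107, 113, 117, 115, 114]
```

```bash
python3 -m handwheel '[{"fingers":0.8,"travel":[0,0,0.8],"spin":0},{"fingers":0.8,"travel":[0,0,0.8],"spin":0},{"fingers":0.8,"travel":[0,0,0.8],"spin":0},{"fingers":0.8,"travel":[0,0,0.8],"spin":0},{"fingers":0.8,"travel":[0,0,0.7],"spin":0},{"fingers":0.8,"travel":[0,0,0.5],"spin":0},{"fingers":-1,"travel":[0,0,0],"spin":0},{"fingers":-1,"travel":[0,0,0],"spin":0},{"fingers":-1,"travel":[0,0,0],"spin":0},{"fingers":-1,"travel":[0,0,0],"spin":0},{"fingers":-1,"travel":[0,0,0],"spin":0},{"fingers":-1,"travel":[0,0,0],"spin":0},{"fingers":-1,"travel":[0,0,0],"spin":0},{"fingers":-1,"travel":[0,0,0],"spin":0}]';  python3 -m handwheel '[{"fingers":-1,"travel":[0,0,-0.3],"spin":0},{"fingers":-1,"travel":[0,0,-0.3],"spin":0},{"fingers":-1,"travel":[0,0,-0.3],"spin":0},{"fingers":-1,"travel":[0,0,-0.3],"spin":0},{"fingers":-1,"travel":[0,0,-0.3],"spin":0},{"fingers":-1,"travel":[0,0,-0.3],"spin":0},{"fingers":-1,"travel":[0,0,-0.3],"spin":0},{"fingers":-1,"travel":[0,0,-0.3],"spin":0},{"fingers":-1,"travel":[0,0,-0.3],"spin":0},{"fingers":-1,"travel":[0,0,-0.3],"spin":0},{"fingers":-1,"travel":[0,0,-0.3],"spin":0},{"fingers":-1,"travel":[0,0,0],"spin":0},{"fingers":-1,"travel":[0,0,0],"spin":0}]'
```

```text
t: 103.18
position: [0.4717, -0.3818, 0.2426]
tool_rot: [2.123, -2.316, 0.001]
ft_force: [-0.2, -1.7, -0.0]
opening: 0.0094
finger_force: 58.5
t: 104.8
position: [0.4715, -0.3816, 0.3083]
tool_rot: [-2.123, 2.316, 0.0]
ft_force: [-0.2, 0.5, -6.6]
opening: 0.0099
finger_force: 58.5
```

```bash
python3 -m handwheel '[{"fingers":-1,"travel":[0,0.3,0],"spin":0},{"fingers":-1,"travel":[0,0.5,0],"spin":0},{"fingers":-1,"travel":[0,0.5,0],"spin":0},{"fingers":-1,"travel":[0,0.5,0],"spin":0},{"fingers":-1,"travel":[0,0.5,0],"spin":0},{"fingers":-1,"travel":[0,0.5,0],"spin":0},{"fingers":-1,"travel":[0,0.5,0],"spin":0},{"fingers":-1,"travel":[0,0.5,0],"spin":0},{"fingers":-1,"travel":[0,0.5,0],"spin":0},{"fingers":-1,"travel":[0,0.5,0],"spin":0},{"fingers":-1,"travel":[0,0.5,0],"spin":0},{"fingers":-1,"travel":[0,0.3,0],"spin":0},{"fingers":-1,"travel":[0,0.1,0],"spin":-0.007},{"fingers":-1,"travel":[0,0,0],"spin":-0.007},{"fingers":-1,"travel":[-0.3,0,0],"spin":0},{"fingers":-1,"travel":[-0.6,0,0],"spin":0},{"fingers":-1,"travel":[-0.8,0,0],"spin":0},{"fingers":-1,"travel":[-0.8,0,0],"spin":0},{"fingers":-1,"travel":[-0.8,0,0],"spin":0},{"fingers":-1,"travel":[-0.8,0,0],"spin":0}]'
python3 -m handwheel '[{"fingers":-1,"travel":[-0.8,0,0],"spin":0},{"fingers":-1,"travel":[-0.8,0,0],"spin":0},{"fingers":-1,"travel":[-0.8,0,0],"spin":0},{"fingers":-1,"travel":[-0.8,0,0],"spin":0},{"fingers":-1,"travel":[-0.8,0,0],"spin":0},{"fingers":-1,"travel":[-0.8,0,0],"spin":0},{"fingers":-1,"travel":[-0.8,0,0],"spin":0},{"fingers":-1,"travel":[-0.8,0,0],"spin":0},{"fingers":-1,"travel":[-0.8,0,0],"spin":0},{"fingers":-1,"travel":[-0.8,0,0],"spin":0},{"fingers":-1,"travel":[-0.8,0,0],"spin":0},{"fingers":-1,"travel":[-0.8,0,0],"spin":0},{"fingers":-1,"travel":[-0.8,0,0],"spin":0},{"fingers":-1,"travel":[-0.8,0,0],"spin":0},{"fingers":-1,"travel":[-0.8,0,0],"spin":0},{"fingers":-1,"travel":[-0.8,0,0],"spin":0},{"fingers":-1,"travel":[-0.8,0,0],"spin":0},{"fingers":-1,"travel":[-0.8,0,0],"spin":0},{"fingers":-1,"travel":[-0.8,0,0],"spin":0},{"fingers":-1,"travel":[-0.8,0,0],"spin":0}]'
python3 - <<'E'
from h import *
plan(.495,.236,.307,np.pi)
E
```

```text
t: 107.3
position: [0.3579, -0.2884, 0.3086]
tool_rot: [-2.223, 2.22, -0.0]
ft_force: [-0.2, -0.6, -6.9]
opening: 0.0093
finger_force: 58.5
t: 109.8
position: [0.3574, 0.0313, 0.3085]
tool_rot: [-2.223, 2.22, -0.0]
ft_force: [0.1, -0.4, -6.5]
opening: 0.0101
finger_force: 58.5
pos [0.3574 0.0313 0.3085] yyaw -3.14 travel [-10.23, -6.89, 0.08] spin 0.0002 j6 -1.69 open 0.0101 F [ 0.1 -0.4 -6.5] t 109.8
```

```bash
python3 -m handwheel '[{"fingers":-1,"travel":[-0.7,-0.47,0],"spin":0},{"fingers":-1,"travel":[-0.7,-0.47,0],"spin":0},{"fingers":-1,"travel":[-0.7,-0.47,0],"spin":0},{"fingers":-1,"travel":[-0.7,-0.47,0],"spin":0},{"fingers":-1,"travel":[-0.7,-0.47,0],"spin":0},{"fingers":-1,"travel":[-0.7,-0.47,0],"spin":0},{"fingers":-1,"travel":[-0.7,-0.47,0],"spin":0},{"fingers":-1,"travel":[-0.7,-0.47,0],"spin":0},{"fingers":-1,"travel":[-0.7,-0.47,0],"spin":0},{"fingers":-1,"travel":[-0.7,-0.47,0],"spin":0},{"fingers":-1,"travel":[-0.7,-0.47,0],"spin":0},{"fingers":-1,"travel":[-0.7,-0.47,0],"spin":0},{"fingers":-1,"travel":[-0.7,-0.47,0],"spin":0},{"fingers":-1,"travel":[-0.6,-0.4,0],"spin":0},{"fingers":-1,"travel":[-0.3,-0.3,0],"spin":0},{"fingers":-1,"travel":[-0.2,-0.1,0],"spin":0},{"fingers":-1,"travel":[0,0,0],"spin":0},{"fingers":-1,"travel":[0,0,0],"spin":0}]'
python3 -m handwheel '[{"fingers":-1,"travel":[0,0,0.4],"spin":0},{"fingers":-1,"travel":[0,0,0.5],"spin":0},{"fingers":-1,"travel":[0,0,0.5],"spin":0},{"fingers":-1,"travel":[0,0,0.5],"spin":0},{"fingers":-1,"travel":[0,0,0.5],"spin":0},{"fingers":-1,"travel":[0,0,0.5],"spin":0},{"fingers":-1,"travel":[0,0,0.5],"spin":0},{"fingers":-1,"travel":[0,0,0.5],"spin":0},{"fingers":-1,"travel":[0,0,0.5],"spin":0},{"fingers":-1,"travel":[0,0,0.5],"spin":0},{"fingers":-1,"travel":[0,0,0.4],"spin":0},{"fingers":-1,"travel":[0,0,0],"spin":0}]'
python3 - <<'E'
from h import *
plan(.495,.236,.186,np.pi)
t=read_camera("top"); world(t,"tray",.036); world(t,"caddy",.118)
E
```

```text
t: 112.05
position: [0.4953, 0.234, 0.3085]
tool_rot: [2.222, -2.22, 0.0]
ft_force: [0.2, -0.5, -6.7]
opening: 0.01
finger_force: 58.5
t: 113.55
position: [0.495, 0.2343, 0.2017]
tool_rot: [2.222, -2.219, -0.001]
ft_force: [-0.1, 0.4, -6.4]
opening: 0.0097
finger_force: 58.6
pos [0.495  0.2343 0.2017] yyaw -3.141 travel [-0.09, 0.0, 0.79] spin 0.0002 j6 -1.26 open 0.0097 F [-0.1  0.4 -6.4] t 113.5
tray 0.92 [247. 197.] [210 181] [270 234] [0.563  0.1384 0.036 ]
caddy 0.55 [237. 212.] [215 199] [260 226] [0.4948 0.1662 0.118 ]
caddy 0.16 [254. 211.] [254 211] [259 215] [0.5009 0.1034 0.118 ]
```

```bash
python3 -m handwheel '[{"fingers":-1,"travel":[0,0,0.2],"spin":0},{"fingers":-1,"travel":[0,0,0.2],"spin":0},{"fingers":-1,"travel":[0,0,0],"spin":0}]'; python3 -m handwheel '[{"fingers":-1,"travel":[0,0,0.15],"spin":0},{"fingers":-1,"travel":[0,0,0],"spin":0}]'; python3 -m handwheel '[{"fingers":-1,"travel":[0,0,0.15],"spin":0},{"fingers":-1,"travel":[0,0,0],"spin":0}]'
```

```text
t: 114.08
position: [0.4951, 0.2343, 0.194]
tool_rot: [2.222, -2.22, -0.001]
ft_force: [-1.5, 0.6, -5.9]
opening: 0.0098
finger_force: 58.6
t: 114.32
position: [0.4953, 0.2344, 0.1912]
tool_rot: [2.222, -2.22, -0.0]
ft_force: [-0.5, -0.1, -7.1]
opening: 0.0097
finger_force: 58.6
t: 114.58
position: [0.4956, 0.2344, 0.1884]
tool_rot: [2.223, -2.22, 0.0]
ft_force: [0.5, 0.2, -6.0]
opening: 0.0099
finger_force: 58.7
```

```bash
python3 -m handwheel '[{"fingers":-1,"travel":[0,0,0.1],"spin":0},{"fingers":-1,"travel":[0,0,0],"spin":0}]'; python3 -m handwheel '[{"fingers":-1,"travel":[0,0,0.1],"spin":0},{"fingers":-1,"travel":[0,0,0],"spin":0}]';python3 -m handwheel '[{"fingers":-1,"travel":[0,0,0.06],"spin":0},{"fingers":-1,"travel":[0,0,0],"spin":0}]'
```

```text
t: 114.82
position: [0.496, 0.2347, 0.1868]
tool_rot: [-2.222, 2.219, -0.001]
ft_force: [0.3, 2.0, -3.2]
opening: 0.0096
finger_force: 59.0
t: 115.08
position: [0.4959, 0.2345, 0.1846]
tool_rot: [-2.222, 2.22, -0.001]
ft_force: [1.1, 1.5, -2.9]
opening: 0.0097
finger_force: 59.0
t: 115.32
position: [0.4963, 0.2343, 0.184]
tool_rot: [-2.221, 2.22, -0.002]
ft_force: [1.9, 0.8, 1.9]
opening: 0.0097
finger_force: 59.5
```

Down and supported. Release and lift away.

```bash
python3 -m handwheel '[{"fingers":0.8,"travel":[0,0,0],"spin":0},{"fingers":0.8,"travel":[0,0,0],"spin":0},{"fingers":0.8,"travel":[0,0,0],"spin":0},{"fingers":0.8,"travel":[0,0,0],"spin":0},{"fingers":0.8,"travel":[0,0,-0.6],"spin":0},{"fingers":0.8,"travel":[0,0,-1],"spin":0},{"fingers":0.8,"travel":[0,0,-1],"spin":0},{"fingers":0.8,"travel":[0,0,-1],"spin":0},{"fingers":0.8,"travel":[0,0,-1],"spin":0},{"fingers":0.8,"travel":[0,0,-1],"spin":0},{"fingers":0.8,"travel":[0,0,-1],"spin":0},{"fingers":0.8,"travel":[0,0,-1],"spin":0},{"fingers":0.8,"travel":[0,0,-1],"spin":0},{"fingers":0.8,"travel":[0,0,0],"spin":0},{"fingers":0.8,"travel":[0,0,0],"spin":0}]'
python3 - <<'E'
from h import *; import pickle
p=read_camera("wrist"); save(p,"w20.png")
im=p["image"].astype(int)
for n in("hasp","lid","tray"):
  for q in regions_of(p,n)[:1]: a=np.argwhere(q["region"]); print(n,q["score"],a.min(0)[::-1],a.max(0)[::-1],q["centre"])
print(proj(p,(.4955,.105,.118)),proj(p,(.4955-.046,.105,.118)),proj(p,(.4955+.046,.105,.118)),proj(p,(.4955+.046,.363,.118)))
r=regions_of(p,"lid")[0]["region"]; a=np.argwhere(r)
for v in(60,120,180,240): 
    c=a[a[:,0]==v,1]; 
    if len(c): print(v,ray(p,(c.min(),v),.118).round(4),ray(p,(c.max(),v),.118).round(4))
for u in(240,262,272,278): print(u,[int(im[v,u].sum()//3) for v in range(0,70,1)])
plan()
t=read_camera("top"); world(t,"hook",.265)
E
```

```text
t: 117.2
position: [0.4953, 0.2343, 0.3549]
tool_rot: [2.222, -2.22, -0.0]
ft_force: [-0.5, -0.3, 0.2]
opening: 0.0768
finger_force: 0.0
hasp 0.96 [258  31] [287  51] [272.5, 38.8]
lid 0.38 [259  31] [287  50] [272.4, 41.0]
tray 0.75 [161   1] [337 296] [215.0, 112.6]
[273.38463237  50.75626486] [321.440574    50.80053773] [225.32371242  50.7119874 ] [234.82980657 289.20544486]
240 [185, 137, 138, 155, 160, 160, 142, 113, 113, 142, 62, 46, 47, 46, 46, 45, 37, 20, 24, 26, 30, 44, 42, 43, 43, 42, 43, 41, 43, 43, 42, 41, 41, 41, 41, 41, 42, 40, 39, 41, 40, 41, 41, 41, 40, 40, 41, 41, 40, 38, 53, 87, 100, 106, 105, 104, 105, 104, 106, 105, 105, 105, 104, 105, 105, 104, 104, 104, 105, 105]
262 [144, 131, 135, 154, 157, 156, 146, 120, 104, 113, 44, 48, 46, 44, 43, 39, 26, 25, 22, 30, 44, 48, 47, 47, 47, 46, 46, 47, 47, 45, 46, 53, 70, 68, 61, 54, 49, 49, 51, 50, 48, 63, 107, 123, 130, 132, 130, 124, 118, 102, 87, 79, 96, 101, 100, 101, 100, 101, 100, 101, 101, 100, 100, 100, 101, 101, 101, 101, 101, 100]
272 [148, 147, 140, 125, 149, 156, 152, 135, 70, 52, 46, 47, 47, 45, 44, 39, 25, 24, 2
[... 170 characters left out ...]
07, 106, 107, 107, 106, 106, 106, 107, 107, 107, 107, 107, 107]
278 [148, 148, 148, 139, 118, 142, 144, 96, 86, 69, 55, 48, 50, 49, 48, 42, 22, 22, 25, 31, 46, 44, 43, 45, 44, 44, 44, 44, 44, 44, 51, 82, 100, 101, 92, 75, 68, 89, 99, 100, 96, 81, 101, 119, 130, 133, 133, 131, 125, 106, 94, 87, 105, 110, 110, 110, 109, 110, 109, 109, 109, 109, 110, 109, 109, 110, 109, 109, 110, 109]
pos [0.4952 0.2343 0.3546] yyaw -3.14 travel [0.0, 0.0, 0.0] spin 0 j6 -1.26 open 0.0768 F [ 0.3 -0.4  1.5] t 117.5
hook 0.7 [399. 196.] [388 187] [409 220] [ 0.5464 -0.3851  0.265 ]
hook 0.69 [229. 213.] [207 199] [260 225] [0.4747 0.1736 0.265 ]
hook 0.28 [435. 210.] [430 205] [448 220] [ 0.505  -0.5043  0.265 ]
```

```bash
python3 - <<'E'
from h import *
p=read_camera("wrist"); hasp(p,50.7,30.7)
print("rim y",ray(p,(260,19.5),.01),ray(p,(260,9.5),.036))
E
```

```text
edge y [0.4959 0.1049 0.118 ] tab 30.7
0 [288.  34.]
0.05 [288.   31.4]
0.1 [288.1  28.9]
0.15 [288.2  26.5]
0.2 [288.2  24. ]
0.3 [288.4  19.2]
rim y [0.51203634 0.0558951  0.01      ] [0.51092985 0.05127378 0.036     ]
```

```bash
python3 -c "
from plant import *
print(job_done())"
```

```text
the job is handed in; nothing more can be done
None
```

The job is handed in: both tins present (only two were there) are packed, the carrier was hasped shut, hung still on the scale for over four seconds, and set back flat in the tray with the hook empty. The hand-in call returned no verdict. I read the hasp's final angle off the wrist camera at about 0.06 rad, under the 0.15 limit.

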